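# Clamp the pressure cooker's lid

### The job

Close the pressure cooker: lay its own lid (the one with the tall round boss in the middle) gently on the pot's seal, swing the bow over it into its catch, and turn the T-handle clockwise until it clearly stiffens and the lid is clamped firmly on the seal. Stop there without forcing it, let go, and leave the other things on the ledge where they are.

Things in the scene. Friction and masses are not known exactly. Their poses are not given: they have to be found in the camera images.
- pot_mouth (a point): Steel pressure cooker, 170 mm diameter, standing firmly (it does not move). This point: centre of its mouth, on top of the black rubber seal ring (150 mm inside, 170 mm outside diameter), 108 mm above the ledge. x points to the pivot of the bow, -x to the catch at the opposite rim (outermost 150 mm from the axis). Black side grips reach 128 mm from the axis along y and -y, 94 mm high.
- lid_grip (a point): The cooker's lid, loose, about 0.6 kg, right way up on the ledge: steel disc 176 mm diameter, 6 mm thick, with a central round boss 34 mm diameter and 34 mm tall to lift it by, and two small valves 60 to 77 mm off centre, 18 mm tall. This point: on the axis in the boss, 22 mm above the disc's top, 12 mm below the boss's top; z up. With the lid on the seal it is 28 mm above pot_mouth.
- lid: The same lid; origin on its axis at the lower edge of the skirt, 40 mm under lid_grip. The tapered skirt under the disc is 12 mm deep, 126 mm diameter at its lower edge and 138 mm at the disc; it goes inside the seal ring, and the disc's underside rests on the ring.
- bow_pivot (a point): Upright pivot axis of the bow, at the pot's rim, 112 mm from pot_mouth along its x, 171 mm above the ledge (the bow's mid height). The bow is a straight steel bar 22 mm wide, 14 mm thick, reaching 245 mm from the pivot; at its free end a leg goes down to 98 mm above the ledge. Top of the pivot nut 192 mm.
- bow (a joint): Angle (rad) of the bow about its pivot. At 0 it lies across the middle of the pot, its free end in the catch and against a stop; it grows as the bow swings counterclockwise, seen from above, out over the ledge (starts 1.6 to 1.95). It stays where it is left and needs about 0.4 N m to move. It can be swung home by its T-handle.
- t_handle: Black T-handle on the upright clamping screw through the middle of the bow, 112 mm from the pivot. Origin: centre of the cross-bar; x along the bar, z up. Bar 94 mm long, 14 mm wide, 16 mm tall, its middle 226 mm above the ledge at most, lower as it is screwed down; the bow's hub under it is at 184 mm. It moves with the bow.
- screw: The clamping screw with its foot; same origin as t_handle (at the cross-bar's centre), z up. The cross-bar sits on it in a rubber bush, which gives about 0.12 rad in free turning and 0.2 rad when firm, and springs back on letting go. The screw turns in the bow only when twisted, and stays where it is left.
- bow_hub (a point): Centre of the top of the bow's threaded hub, on the screw's axis. Turning the T-handle clockwise, seen from above, lowers the screw 12 mm a turn; its foot under the hub first clears the seated lid's boss by 2.5 to 6.5 mm, which differs. Free turning takes about 0.35 N m (0.25 felt while pausing); once on the boss it stiffens steadily, by 0.15 to 0.25 N m more when firmly clamped; 0.35 more is forced.
- pan_lid: Bystander: a plain saucepan lid, domed, 160 mm diameter, with a wire loop handle 46 mm high; origin under its centre.
- canister: Bystander: closed tin coffee canister, 108 mm diameter, 150 mm tall; origin under its centre.
- moka_top: Bystander: aluminium top half of a moka pot, 95 mm diameter, 128 mm tall, with a black handle to its y; origin under its centre.
- spoon_rest: Bystander: beechwood spoon rest, 120 x 84 x 20 mm; origin under its centre.
- salt_jar: Bystander: glass jar, 70 mm diameter, 110 mm tall; origin under its centre.
- tumbler: Bystander: glass tumbler, 72 mm diameter, 100 mm tall; origin under its centre.
Things that resemble listed ones, but are neither listed nor needed, are in the scene too. What is shaped like the lid but red is not meant.

How it is judged:
On the way, in this order (a step that is already met when the one before it is completed fails the run):
1. the lid lies level and centred on the seal (horizontal distance between lid_grip and pot_mouth below 0.009 m and z of lid_grip in the frame of pot_mouth below 0.032 m and angle between lid_grip's own z axis and vertical below 0.05 rad and linear speed of lid below 0.03 m/s and value of joint bow above 0.6 rad), for 0.2 s.
2. the bow is swung home over the seated lid (horizontal distance between lid_grip and pot_mouth below 0.009 m and z of lid_grip in the frame of pot_mouth below 0.032 m and angle between lid_grip's own z axis and vertical below 0.05 rad and value of joint bow below 0.06 rad), for 0.1 s.
3. the screw clamps the lid on the seal (all of step 2 and contact force between screw and lid above 40 N), for 0.2 s.
At the end, for the whole second after the job is handed in: The pressure lid lies on the seal within 9 mm of the pot's axis and level within 0.05 rad, the bow is in its catch (within 0.06 rad), the screw's foot presses on the lid with 40 to 175 N, everything at rest and the T-handle released (all of step 3 and contact force between screw and lid below 175 N and contact force between the fingers and t_handle below 0.3 N and linear speed of lid below 0.01 m/s and angular speed of screw below 0.2 rad/s); the robot touches nothing.
It fails at once if the screw is forced (more than 220 N on the lid) (contact force between screw and lid above 220 N).
It fails at once if the lid is dropped on the pot (faster than 0.4 m/s close to the seal) (horizontal distance between lid_grip and pot_mouth below 0.03 m and z of lid_grip in the frame of pot_mouth below 0.045 m and linear speed of lid above 0.4 m/s).
It fails at once if another thing on the ledge is moved by more than 30 mm (distance of any of pan_lid, canister, moka_top, spoon_rest, salt_jar, tumbler from where it was at the start of the episode above 0.03 m).
It also fails if it takes over 72 s, if anything falls off the work surface, if the arm or the gripper's body presses on something with over 40 N, if the wrist force passes 120 N, or if a joint passes its speed limit or range.

### The arm

A 6-joint arm with a two-finger parallel gripper is mounted at the origin on the work surface. World frame = base frame: x ahead of the robot, y to its left, z up, the work surface at z = 0. Lengths are in m, angles in rad, forces in N, time in s.
With the tool pointing down it reaches from about 0.425 to 0.95 m from the base axis. Payload 3.5 kg.
Tool frame: the origin (TCP) lies on the centre line of the jaws, within the pads' length; the fingertips stand 17 mm ahead of it and the grasp point (between the pads) lies 2 mm behind it; z points along the fingers, y is the line along which they close (so a half turn about z gives the same grasp; the last joint's range is limited). The gripper opens to 85 mm and grips with 20 to 120 N. Pads are 22 mm wide; open, the fingers measure 114 mm over their backs; the gripper's body (76 mm by 85 mm) begins 54 mm behind the grasp point. The pads swing forward as they close: fully open they stand 13 mm farther back than shut.
Start: joints at [-1.292, 0.286, 1.577, -0, 1.279, -0.15], TCP at [0.281, -0.614, 0.248] pointing down, gripper open.
Joint ranges: [-2.77, 2.77], [-0.9, 2.22], [0.21, 2.48], [-1.53, 4.67], [0.24, 2.81], [-2.84, 2.84]. Speed limits (rad/s): [2.79, 2.79, 3.14, 3.14, 3.14, 3.14].

### API

Orientations are given as a rotation vector (axis times angle).
In Python, from cell import manip, eyes gives the robot as it stands.
- The arm moves only by the tool send_rows, never from a script. Its argument "moves" is a list of rows, each an object with "grip": the opening in per cent of the stroke, from 0 (shut) to 100 (fully open); "linear": the shift along the tool's x, y, z in cm, a list of three; "turn": the turn, a rotation vector about the tool's x, y, z in degrees, a list of three. In form: [{"grip": grip, "linear": [tx, ty, tz], "turn": [wx, wy, wz]}, ...]. A call has 1 to 5 rows; each row shifts and turns the commanded pose from where the row before left it, along the tool's axes as they then stand; what a row does not reach is not made up. A row lasts 1/8 s, in which the tool goes at most 62.5 mm and 10.7 degrees, less where a joint would pass 70% of its speed; a pose out of reach is approached as far as the arm can. A call is refused whole if a number of a shift passes 6.25 or a number of a turn 10.7, either way. A call with a gripper value outside its range is refused whole. The fingers move at their own pace and stop on an object; "squeeze" is the grip in N (left out, the last holds). Time passes only in rows, so rows that do not move let the fingers close. It gives the time, the measured TCP pose, the force, the opening and the grip force at its end, in the units of the state.
- manip.sense(): the state, without advancing time (a new reading comes with each control period).
- eyes.read_camera(name): name is "side" or "top" or "wrist"; returns a dict with "img" (420x560x3 uint8, red, green, blue), "mtx" (3x3 intrinsics, pixels), "T" (4x4, takes a point from camera to world coordinates). Camera axes: x right, y up, looking along -z (the intrinsics and any distortion apply to the point x, -y, -z); pixel columns grow to the right and rows downward; lengths in m; the calibration is good to about 2 mm. The wrist camera is an equidistant fisheye: a pixel r from the principal point sees the ray r / f radians off the axis. A picture is of the moment at which its call begins. There is no depth.
- manip.finish_job(): hands the job in; it is judged then, once.
The state is a dict: "clock": time; "qpos": joint angles; "qd": joint speeds; "joint_efforts": joint torques, N m; "position": TCP position; "tcp_rot": TCP orientation; "wrist_force": force on the tool from outside, world axes, zero at the start; "wrist_torque": the same for the moment, N m; "width": finger opening in m; "grip_force": force on a finger pad.
Only numpy, scipy, OpenCV 4.12 (cv2) and the standard library are available. Lean on these libraries where they do the work, as an engineer would, in place of code of your own. Each camera call takes 0.05 s, during which the arm holds its last target. There are 200 camera calls.

## Working session

There is one attempt and no reset: what is moved stays moved. The work goes in short steps, Python scripts to look and compute and a tool call to move; the robot and the scene stay as the last step left them, time stands still between calls to the robot, and variables do not carry over. Pictures are saved under pics/ and viewed, at most 10 in all, crops included, and the job is handed in when it is done.

Besides the shell and the picture viewer there is one more tool, called after ">>>" by a JSON object that holds its "op" and its "data". send_rows: Moves the arm, as the interface text tells. Its arguments: {"type":"object","properties":{"moves":{"type":"array"},"squeeze":{"type":"number"}},"required":["moves"]}

```bash
mkdir -p pics; ls; cat > h.py <<'E'
import numpy as np, cv2
from cell import manip, eyes
from scipy.spatial.transform import Rotation as R
def snap(name,fn=None):
    d=eyes.read_camera(name)
    if fn: cv2.imwrite('pics/'+fn,d['img'][:,:,::-1])
    return d
def ray(d,u,v):
    K=d['mtx'];x=(u-K[0,2])/K[0,0];y=(v-K[1,2])/K[1,1]
    if d.get('fish'):
        r=np.hypot(x,y);s=np.sin(r)/r if r>1e-9 else 1;p=np.array([x*s,-y*s,-np.cos(r)])
    else: p=np.array([x,-y,-1])
    return d['T'][:3,3],d['T'][:3,:3]@p
def onz(d,u,v,z):
    o,r=ray(d,u,v);return o+r*(z-o[2])/r[2]
def proj(d,P):
    q=d['T'][:3,:3].T@(np.array(P)-d['T'][:3,3]);x,y,z=q[0],-q[1],-q[2]
    if d.get('fish'):
        rr=np.hypot(x,y);a=np.arctan2(rr,z)/max(rr,1e-9);x,y=x*a,y*a
    else:x,y=x/z,y/z
    K=d['mtx'];return np.array([K[0,0]*x+K[0,2],K[1,1]*y+K[1,2]])
E
python3 - <<'E'
from h import *
a=snap('top');b=snap('side')
for d in(a,b):print(d['mtx'].round(1),d['T'].round(3),d.keys())
cv2.imwrite('pics/t.png',cv2.resize(a['img'][:,:,::-1],(784,588)))
cv2.imwrite('pics/s.png',cv2.resize(b['img'][:,:,::-1],(784,588)))
np.save('top0.npy',a,allow_pickle=True);np.save('side0.npy',b,allow_pickle=True)
print(manip.sense())
E
```

```text
pics
[[464.7   0.  288.3]
 [  0.  464.7 205.3]
 [  0.    0.    1. ]] [[ 0.028  0.983 -0.18   0.202]
 [-1.     0.03   0.007  0.058]
 [ 0.012  0.18   0.984  1.58 ]
 [ 0.     0.     0.     1.   ]] dict_keys(['img', 'mtx', 'T'])
[[435.3   0.  275.2]
 [  0.  435.3 207.7]
 [  0.    0.    1. ]] [[-0.711  0.549 -0.44  -0.212]
 [-0.703 -0.545  0.456  0.76 ]
 [ 0.01   0.634  0.774  1.359]
 [ 0.     0.     0.     1.   ]] dict_keys(['img', 'mtx', 'T'])
{'clock': 0.1, 'qpos': array([-1.29199784e+00,  2.87117016e-01,  1.57802489e+00,  4.18181664e-06,
        1.27860979e+00, -1.50003104e-01]), 'qd': array([-0.0001476 , -0.00179961, -0.00414813,  0.00092364,  0.00124132,
        0.00029434]), 'joint_efforts': array([ 5.75777594e-04, -4.07299554e+01, -2.93697149e+01, -1.33790099e-04,
        3.43290252e-03,  1.47128935e-05]), 'position': array([ 0.28052315, -0.6133353 ,  0.24706193]), 'tcp_rot': array([-3.06755784e+00, -6.67951164e-01,  2.11827781e-04]), 'wrist_force': array([ 0.23929601,  0.07599923, -0.50015143]), 'wrist_torque': array([ 0.00049482, -0.04376324,  0.0009006 ]), 'grip_force': 0.0, 'width': 0.08570461445693822}
```

View pics/t.png

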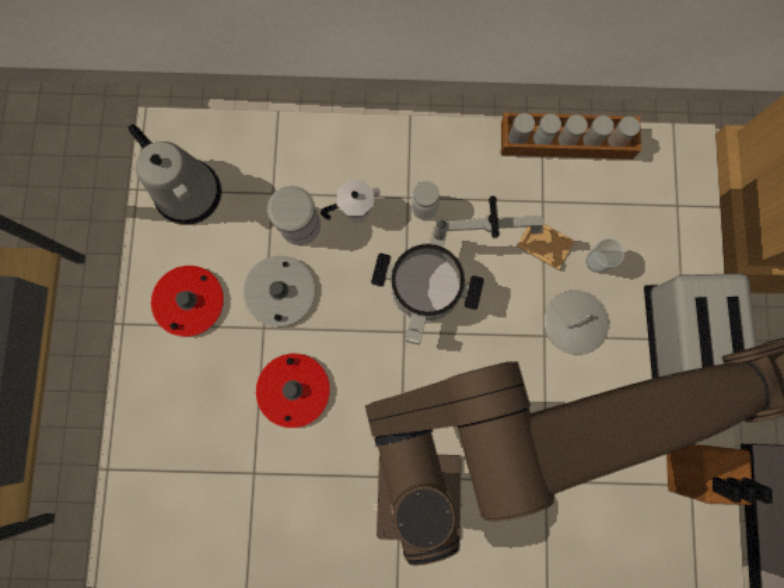

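View pics/s.png

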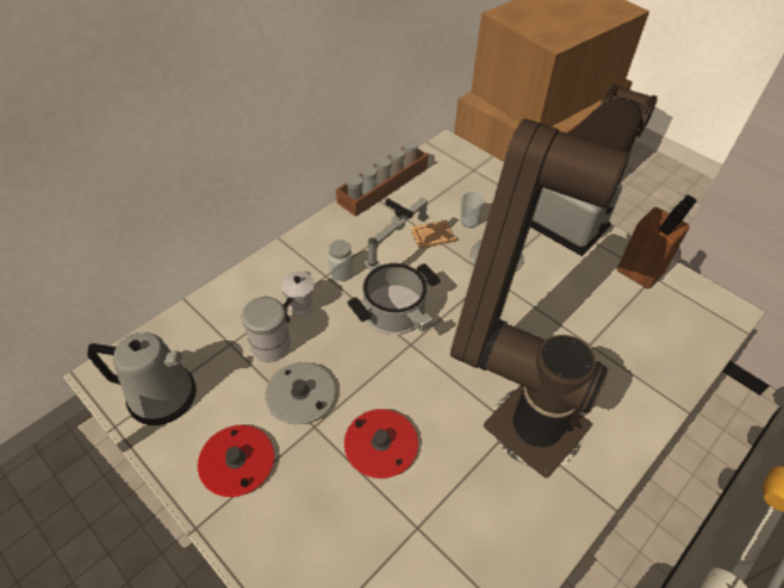

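The top view shows the lids: grey disc with a dark boss and two valves at (280,291), red ones at (187,300) and (293,390), and the plain pan lid with a wire loop at (576,322). The grey bossed one fits. The pot is at (428,280), the pivot at (440,230), the T-bar at (493,217), the catch at (415,335), and the bow's tip at (543,222).

```bash
cat > m.py <<'E'
from h import *
a=np.load('top0.npy',allow_pickle=True).item();b=np.load('side0.npy',allow_pickle=True).item()
im=a['img'];hsv=cv2.cvtColor(im,cv2.COLOR_RGB2HSV)
def blob(mask,c,z,rad):
    m=np.zeros(mask.shape,np.uint8);cv2.circle(m,tuple(int(x) for x in c),rad,255,-1)
    m&=mask
    n,l,s,ce=cv2.connectedComponentsWithStats(m)
    i=1+np.argmax(s[1:,4]);cs,_=cv2.findContours((l==i).astype(np.uint8),cv2.RETR_EXTERNAL,cv2.CHAIN_APPROX_NONE)
    c=max(cs,key=len)[:,0];return np.array([onz(a,u,v,z) for u,v in c])
dark=((hsv[...,2]<60)*255).astype(np.uint8)
def circ(P):
    x,y=P[:,0],P[:,1];s=np.linalg.lstsq(np.c_[x,y,np.ones_like(x)],x*x+y*y,rcond=None)[0]
    return s[0]/2,s[1]/2,np.sqrt(s[2]+s[0]**2/4+s[1]**2/4)
P=blob(dark,(428/1.4,280/1.4),.108,36);print('ring?',circ(P),P.min(0),P.max(0))
for z in(.046,): 
    P=blob(((hsv[...,2]<90)*255).astype(np.uint8),(278/1.4,290/1.4),.05,12);print('boss',circ(P),len(P))
g=((hsv[...,1]<30)*255).astype(np.uint8)
P=blob(g,(280/1.4,291/1.4),.015,30);h=cv2.convexHull(P[:,:2].astype(np.float32))[:,0];print('lid',circ(h),len(P))
P=blob(dark,(493/1.4,217/1.4),.226,20);r=cv2.minAreaRect(P[:,:2].astype(np.float32));print('T',r, cv2.boxPoints(r))
for n,p,z in(('pivot',(440,228),.192),('bowtip',(543,223),.178),('catch',(414,336),.098),('grip1',(381,270),.094),('grip2',(475,293),.094),('canister',(292,210),.15),('moka',(355,197),.128),('salt',(426,193),.11),('pan',(576,322),.03)):print(n,onz(a,p[0]/1.4,p[1]/1.4,z).round(3))
c=im[150:250,140:380];cv2.imwrite('pics/c.png',cv2.resize(c[:,:,::-1],None,fx=3.3,fy=3.3,interpolation=cv2.INTER_CUBIC))
E
python3 m.py
```

```text
ring? (np.float64(0.49335184118252723), np.float64(-0.007655410669338461), np.float64(0.08254209821686294)) [ 0.41014744 -0.09055611  0.108     ] [0.57538067 0.07501047 0.108     ]
boss (np.float64(0.468211803719372), np.float64(0.3380295242635911), np.float64(0.024204678932292025)) 45
lid (np.float32(0.4744664), np.float32(0.35260236), np.float32(0.020875987)) 61
T ((0.6134807467460632, -0.14048558473587036), (0.09096524119377136, 0.018181785941123962), 0.2636778652667999) [[ 0.56795675 -0.1316041 ]
 [ 0.56804043 -0.1497857 ]
 [ 0.65900475 -0.14936706]
 [ 0.65892106 -0.13118547]]
pivot [ 0.593 -0.029  0.192]
bowtip [ 0.616 -0.26   0.178]
catch [0.362 0.02  0.098]
grip1 [0.515 0.101 0.094]
grip2 [ 0.467 -0.119  0.094]
canister [0.636 0.307 0.15 ]
moka [0.679 0.166 0.128]
salt [0.7   0.001 0.11 ]
pan [ 0.415 -0.371  0.03 ]
```

View pics/c.png

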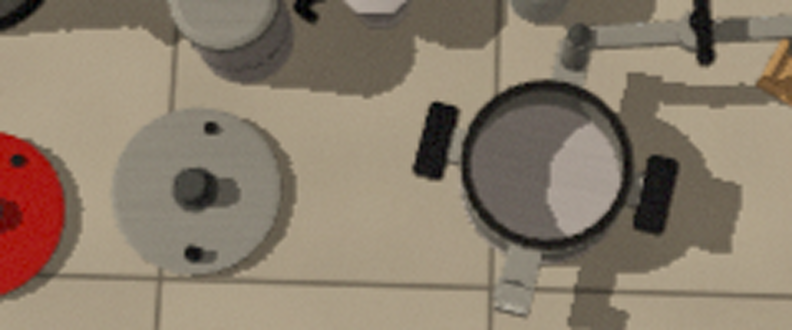

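The crop confirms it: a grey lid with a dark central boss at crop (196,188), valves at (211,127) and (193,254), and no red. The pot ring is at (548,163). The grips, pivot and T-bar agree with the given sizes: pot yaw is about -0.21 and the bow is at about 1.88 rad. Next I'll plan the approach above the lid.

```bash
cat >> h.py <<'E'
import json
def yaw(s=None):
    s=s or manip.sense();x=R.from_rotvec(s['tcp_rot']).as_matrix()[:,0];return np.degrees(np.arctan2(x[1],x[0]))
def plan(wps,grip,cyl=False,start=None):
    """wps: (x,y,z,yawdeg,nrows); prints rows of 5"""
    s=manip.sense();p=np.array(s['position']) if start is None else np.array(start[:3]);ps=yaw(s) if start is None else start[3];rows=[]
    for x,y,z,yw,n in wps:
        q=np.array([x,y,z]);p0=p.copy();y0=ps
        for i in range(1,n+1):
            f=i/n;t=p0+(q-p0)*f
            if cyl:
                r=np.hypot(*p0[:2])*(1-f)+f*np.hypot(x,y);a0=np.arctan2(p0[1],p0[0]);a=a0+f*(np.arctan2(y,x)-a0);t[:2]=r*np.cos(a),r*np.sin(a)
            c,sn=np.cos(np.radians(ps)),np.sin(np.radians(ps));d=(t-p)*100
            l=np.round([c*d[0]+sn*d[1],sn*d[0]-c*d[1],-d[2]],2);ny=y0+(yw-y0)*f;w=np.round(ps-ny,1)
            rows.append({"grip":grip,"linear":[float(v) for v in l],"turn":[0,0,float(w)]})
            p=p+np.array([c*l[0]+sn*l[1],sn*l[0]-c*l[1],-l[2]])/100;ps=ps-w
    for i in range(0,len(rows),5):print(json.dumps(rows[i:i+5]))
E
python3 - <<'E'
from h import *
a=np.load('top0.npy',allow_pickle=True).item()
print(onz(a,199.8,208.2,.018),onz(a,199.4,207,.05))
p=onz(a,199.8,208.2,.018)
plan([(p[0],p[1],.30,172,20)],100,cyl=True)
E
```

```text
[0.46992093 0.34730278 0.018     ] [0.46846116 0.34295486 0.05      ]
[{"grip": 100, "linear": [5.95, -0.72, -0.26], "turn": [0, 0, -7.4]}, {"grip": 100, "linear": [5.93, -0.47, -0.27], "turn": [0, 0, -7.3]}, {"grip": 100, "linear": [5.91, -0.25, -0.26], "turn": [0, 0, -7.4]}, {"grip": 100, "linear": [5.87, -0.02, -0.27], "turn": [0, 0, -7.4]}, {"grip": 100, "linear": [5.83, 0.22, -0.26], "turn": [0, 0, -7.4]}]
[{"grip": 100, "linear": [5.77, 0.45, -0.27], "turn": [0, 0, -7.3]}, {"grip": 100, "linear": [5.72, 0.66, -0.26], "turn": [0, 0, -7.4]}, {"grip": 100, "linear": [5.64, 0.88, -0.27], "turn": [0, 0, -7.4]}, {"grip": 100, "linear": [5.57, 1.09, -0.26], "turn": [0, 0, -7.3]}, {"grip": 100, "linear": [5.48, 1.3, -0.27], "turn": [0, 0, -7.4]}]
[{"grip": 100, "linear": [5.38, 1.5, -0.26], "turn": [0, 0, -7.4]}, {"grip": 100, "linear": [5.29, 1.7, -0.27], "turn": [0, 0, -7.4]}, {"grip": 100, "linear": [5.17, 1.9, -0.26], "turn": [0, 0, -7.3]}, {"grip": 100, "linear": [5.07, 2.08, -0.27], "turn": [0, 0, -7.4]}, {"grip": 100, "linear": [4.94, 2.26, -0.26], "turn": [0, 0, -7.4]}]
[{"grip": 100, "linear": [4.81, 2.43, -0.27], "turn": [0, 0, -7.3]}, {"grip": 100, "linear": [4.68, 2.6, -0.26], "turn": [0, 0, -7.4]}, {"grip": 100, "linear": [4.54, 2.76, -0.26], "turn": [0, 0, -7.4]}, {"grip": 100, "linear": [4.4, 2.91, -0.27], "turn": [0, 0, -7.4]}, {"grip": 100, "linear": [4.24, 3.06, -0.26], "turn": [0, 0, -7.3]}]
```

>>> {"op": "send_rows", "data": {"moves": [{"grip": 100, "linear": [5.9, -0.7, -1.0], "turn": [0, 0, -7.4]}, {"grip": 100, "linear": [5.9, -0.5, -1.0], "turn": [0, 0, -7.3]}, {"grip": 100, "linear": [5.9, -0.25, -1.0], "turn": [0, 0, -7.4]}, {"grip": 100, "linear": [5.9, 0, -1.0], "turn": [0, 0, -7.4]}, {"grip": 100, "linear": [5.8, 0.2, -1.0], "turn": [0, 0, -7.4]}]}}

```text
clock: 0.72
position: [0.5001, -0.4178, 0.2978]
tcp_rot: [-2.696, -1.611, 0.0]
wrist_force: [0.6, -0.4, -0.3]
width: 0.0853
grip_force: 0.0
```

>>> {"op": "send_rows", "data": {"moves": [{"grip": 100, "linear": [5.8, 0.45, 0], "turn": [0, 0, -7.3]}, {"grip": 100, "linear": [5.7, 0.65, 0], "turn": [0, 0, -7.4]}, {"grip": 100, "linear": [5.65, 0.9, 0], "turn": [0, 0, -7.4]}, {"grip": 100, "linear": [5.55, 1.1, 0], "turn": [0, 0, -7.3]}, {"grip": 100, "linear": [5.5, 1.3, 0], "turn": [0, 0, -7.4]}]}}

```text
clock: 1.35
position: [0.6092, -0.1562, 0.2976]
tcp_rot: [-2.05, -2.379, 0.0]
wrist_force: [0.9, 0.4, 0.1]
width: 0.0853
grip_force: 0.0
```

>>> {"op": "send_rows", "data": {"moves": [{"grip": 100, "linear": [5.4, 1.5, 0], "turn": [0, 0, -7.4]}, {"grip": 100, "linear": [5.3, 1.7, 0], "turn": [0, 0, -7.4]}, {"grip": 100, "linear": [5.2, 1.9, 0], "turn": [0, 0, -7.3]}, {"grip": 100, "linear": [5.05, 2.1, 0], "turn": [0, 0, -7.4]}, {"grip": 100, "linear": [4.95, 2.25, 0], "turn": [0, 0, -7.4]}]}}

```text
clock: 1.98
position: [0.5946, 0.1173, 0.2976]
tcp_rot: [-1.191, -2.906, 0.0]
wrist_force: [-0.3, 0.1, 0.1]
width: 0.0855
grip_force: 0.0
```

>>> {"op": "send_rows", "data": {"moves": [{"grip": 100, "linear": [4.8, 2.45, 0], "turn": [0, 0, -7.3]}, {"grip": 100, "linear": [4.7, 2.6, 0], "turn": [0, 0, -7.4]}, {"grip": 100, "linear": [4.5, 2.75, 0], "turn": [0, 0, -7.4]}, {"grip": 100, "linear": [4.4, 2.9, 0], "turn": [0, 0, -7.4]}, {"grip": 100, "linear": [4.25, 3.05, 0], "turn": [0, 0, -7.3]}]}}

```text
clock: 2.6
position: [0.4683, 0.348, 0.2977]
tcp_rot: [-0.213, -3.134, 0.001]
wrist_force: [0.6, 0.5, -0.1]
width: 0.0853
grip_force: 0.0
```

```bash
python3 - <<'E'
from h import *
d=snap('wrist','w1.png');d['fish']=True;s=manip.sense();print(s['position'],yaw(s),s['qpos'],s['clock'],d['T'].round(3),d['mtx'])
print(proj(d,(.4695,.346,.05)),proj(d,(.4934,-.0077,.108)))
np.save('w1.npy',d,allow_pickle=True)
E
```

```text
[0.46432093 0.35209155 0.29772684] 172.63842309555588 [ 0.4727921   0.04998502  1.75470062  0.00498713  1.33929313 -0.97066426] 2.65 [[ 0.136 -0.953 -0.269  0.4  ]
 [ 0.991  0.13   0.037  0.358]
 [-0.    -0.272  0.962  0.423]
 [ 0.     0.     0.     1.   ]] [[325.1922621    0.         277.10675767]
 [  0.         325.1922621  211.4238468 ]
 [  0.           0.           1.        ]]
[274.89067102 182.58400482] [ 19.14571937 249.07521897]
```

View pics/w1.png

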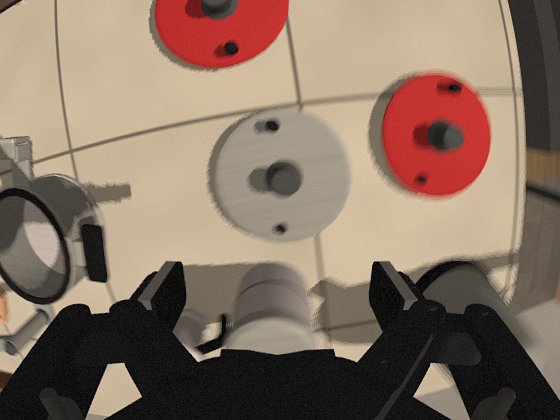

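The wrist view shows the grey lid's disc centred near (280,175), its boss top at (286,177), valves at (272,125) and (281,229), and the pot at lower left. The arm was still settling, so I'll retake it and measure.

```bash
cat > lid.py <<'E'
from h import *
d=snap('wrist');d['fish']=True;im=d['img'];hsv=cv2.cvtColor(im,cv2.COLOR_RGB2HSV)
P=lambda c,z:np.array([onz(d,u,v,z)[:2] for u,v in c])
def comp(m,c):
    n,l,s,ce=cv2.connectedComponentsWithStats(m.astype(np.uint8));
    yy,xx=np.nonzero(m);i=np.argmin((xx-c[0])**2+(yy-c[1])**2);k=l[yy[i],xx[i]]
    cs,_=cv2.findContours((l==k).astype(np.uint8),cv2.RETR_EXTERNAL,cv2.CHAIN_APPROX_NONE);return max(cs,key=len)[:,0]
def fit(Q):
    e=cv2.minEnclosingCircle(Q.astype(np.float32));x,y=Q.T;s=np.linalg.lstsq(np.c_[x,y,np.ones_like(x)],x*x+y*y,rcond=None)[0];return e,s[0]/2,s[1]/2,np.sqrt(s[2]+s[0]**2/4+s[1]**2/4)
m=(hsv[...,1]<38)&(hsv[...,2]>95);c=comp(m,(250,150));print(len(c),'lid',fit(P(cv2.convexHull(c)[:,0],.018)))
m=hsv[...,2]<75;c=comp(m,(286,177));print(len(c),c.min(0),c.max(0),'boss',fit(P(c,.05)))
s=manip.sense();print(s['position'],yaw(s))
E
python3 lid.py
```

```text
2 lid (((0.42466747760772705, 0.3247724175453186), 0.0007291981601156294), np.float64(0.3713646551486275), np.float64(-0.05178863684333761), np.float64(0.3803154293662142))
139 [259 168] [291 203] boss (((0.46869105100631714, 0.35256555676460266), 0.021518157795071602), np.float64(0.46937171004503997), np.float64(0.3512372411146958), np.float64(0.017729150852230126))
[0.46637988 0.34990087 0.29782522] 172.36197330751185
```

```bash
cat >> lid.py <<'E'
for u,v in((240,190),(270,150),(320,180),(300,210),(190,180),(380,230)):print((u,v),hsv[v,u],im[v,u])
g=(im[...,0].astype(int)-im[...,2]<20)&(hsv[...,2]>70);g=cv2.morphologyEx(g.astype(np.uint8),cv2.MORPH_OPEN,np.ones((5,5)));c=comp(g,(270,150));print(c.min(0),c.max(0),'lid',fit(P(cv2.convexHull(c)[:,0],.018)))
cv2.imwrite('pics/l2.png',cv2.resize(im[90:250,190:380,::-1],None,fx=4,fy=3.5))
E
python3 lid.py
```

```text
15 lid (((0.42374202609062195, 0.32446110248565674), 0.0037498243618756533), np.float64(0.4241756461888977), np.float64(0.3246984982297008), np.float64(0.0034110418208002395))
140 [261 166] [293 201] boss (((0.46901583671569824, 0.35159143805503845), 0.021438278257846832), np.float64(0.46977765735904836), np.float64(0.35094715210930844), np.float64(0.017659792598958283))
[0.46795478 0.34826199 0.29782992] 172.1734211943524
(240, 190) [ 20  37 157] [157 149 134]
(270, 150) [ 20  40 166] [166 157 140]
(320, 180) [ 21  41 168] [168 160 141]
(300, 210) [ 21  37 157] [157 150 134]
(190, 180) [ 17  59 206] [206 185 158]
(380, 230) [ 17  60 214] [214 193 164]
[251 125] [261 136] lid (((0.4048948884010315, 0.33397531509399414), 0.008627583272755146), np.float64(0.4048519245296684), np.float64(0.3342809157456869), np.float64(0.008325560200599352))
```

```bash
sed -i 's/^g=.*/g=(hsv[...,1]<50)\&(hsv[...,2]>110)\&(hsv[...,2]<195);g=cv2.morphologyEx(g.astype(np.uint8),cv2.MORPH_OPEN,np.ones((5,5)));c=comp(g,(270,150));print(c.min(0),c.max(0),"lid",fit(P(cv2.convexHull(c)[:,0],.018)))/' lid.py
python3 lid.py | tail -1; python3 lid.py|sed -n 2,3p
```

```text
[214 112] [348 244] lid (((0.47332826256752014, 0.3530191481113434), 0.08761855959892273), np.float64(0.47348582515781446), np.float64(0.35320188442765277), np.float64(0.08706916745259206))
1 [285 177] [285 177] boss (((0.46536195278167725, 0.35762882232666016), 9.999999747378752e-05), np.float64(0.05961449900532714), np.float64(0.045813505946467346), np.float64(0.5117223692492192))
[0.46967947 0.34650517 0.29798326] 171.95138514114373
```

```bash
python3 - <<'E'
from h import *
plan([(.472,.3515,.16,172,4),(.472,.3515,.16,172,1)],100)
E
```

```text
[{"grip": 100, "linear": [-0.04, 0.13, 3.45], "turn": [0, 0, -0.0]}, {"grip": 100, "linear": [-0.04, 0.13, 3.45], "turn": [0, 0, -0.0]}, {"grip": 100, "linear": [-0.04, 0.14, 3.45], "turn": [0, 0, -0.0]}, {"grip": 100, "linear": [-0.04, 0.13, 3.45], "turn": [0, 0, -0.0]}, {"grip": 100, "linear": [0.0, -0.0, -0.0], "turn": [0, 0, -0.0]}]
```

>>> {"op": "send_rows", "data": {"moves": [{"grip": 100, "linear": [0, 0.1, 3.45], "turn": [0, 0, 0]}, {"grip": 100, "linear": [0, 0.1, 3.45], "turn": [0, 0, 0]}, {"grip": 100, "linear": [0, 0.1, 3.45], "turn": [0, 0, 0]}, {"grip": 100, "linear": [0, 0.1, 3.45], "turn": [0, 0, 0]}, {"grip": 100, "linear": [0, 0, 0], "turn": [0, 0, 0]}]}}

```text
clock: 3.48
position: [0.4692, 0.3484, 0.1567]
tcp_rot: [-0.224, -3.127, 0.007]
wrist_force: [-0.3, 0.1, 0.9]
width: 0.0853
grip_force: 0.0
```

```bash
python3 - <<'E'
from h import *
d=snap('wrist','w2.png');d['fish']=True;s=manip.sense();print(s['position'],yaw(s))
for P in((.472,.352,.052),(.4733,.353,.018)):print(proj(d,P))
np.save('w2.npy',d,allow_pickle=True)
E
```

```text
[0.47046753 0.34925005 0.15918995] 171.83486148861064
[282.09700803 220.3502631 ]
[283.0653009  209.83490327]
```

View pics/w2.png

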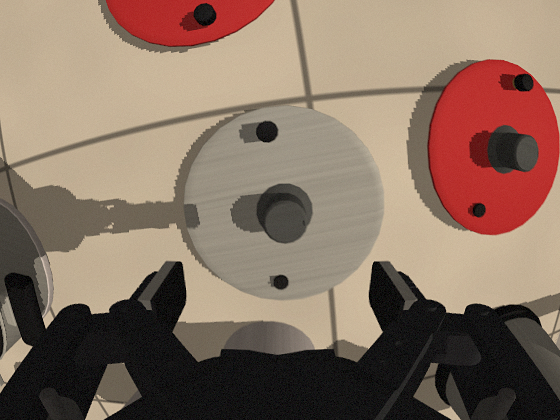

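The boss top is at (285,219), within 2 mm of the prediction, and the valves at (267,131) and (281,282) clear the finger line. Descending and gripping.

>>> {"op": "send_rows", "data": {"moves": [{"grip": 100, "linear": [-0.1, 0.4, 3], "turn": [0, 0, 0]}, {"grip": 100, "linear": [0, 0, 3], "turn": [0, 0, 0]}, {"grip": 100, "linear": [0, 0, 3], "turn": [0, 0, 0]}, {"grip": 100, "linear": [0, 0, 2], "turn": [0, 0, 0]}, {"grip": 100, "linear": [0, 0, 0.6], "turn": [0, 0, 0]}]}}

```text
clock: 4.15
position: [0.4722, 0.3543, 0.0443]
tcp_rot: [-0.221, -3.134, 0.0]
wrist_force: [0.2, -0.2, 0.6]
width: 0.0858
grip_force: 0.0
```

>>> {"op": "send_rows", "data": {"moves": [{"grip": 100, "linear": [0, 0, 0], "turn": [0, 0, 0]}, {"grip": 20, "linear": [0, 0, 0], "turn": [0, 0, 0]}, {"grip": 20, "linear": [0, 0, 0], "turn": [0, 0, 0]}, {"grip": 20, "linear": [0, 0, 0], "turn": [0, 0, 0]}, {"grip": 20, "linear": [0, 0, 0], "turn": [0, 0, 0]}], "squeeze": 70}}

```text
clock: 4.78
position: [0.4722, 0.3543, 0.0455]
tcp_rot: [0.219, 3.133, -0.002]
wrist_force: [-1.9, -3.6, 5.4]
width: 0.0317
grip_force: 70.0
```

>>> {"op": "send_rows", "data": {"moves": [{"grip": 20, "linear": [0, 0, 0], "turn": [0, 0, 0]}, {"grip": 20, "linear": [0, 0, 0], "turn": [0, 0, 0]}, {"grip": 20, "linear": [0, 0, 0], "turn": [0, 0, 0]}]}}

```text
clock: 5.15
position: [0.4722, 0.3543, 0.0455]
tcp_rot: [0.219, 3.133, -0.002]
wrist_force: [-2.0, -2.9, 5.6]
width: 0.0319
grip_force: 70.1
```

```bash
python3 - <<'E'
from h import *
s=manip.sense();print(s)
print(yaw(s))
E
```

```text
{'clock': 5.15, 'qpos': array([ 4.72335715e-01,  3.49822049e-01,  1.90718891e+00, -1.50753839e-03,
        8.84568957e-01, -9.58090996e-01]), 'qd': array([-1.50718321e-03,  3.01036737e-04,  9.17484317e-04, -1.70348119e-03,
       -2.77247625e-05,  1.62065737e-03]), 'joint_efforts': array([ 8.75213072e-01, -3.42531037e+01, -2.23574334e+01,  4.73463871e-01,
       -6.46274071e-01,  1.94365333e-02]), 'position': array([0.47222109, 0.3542633 , 0.04548856]), 'tcp_rot': array([ 2.18771610e-01,  3.13335113e+00, -1.55832709e-03]), 'wrist_force': array([-2.0148256 , -2.86083068,  5.57376825]), 'wrist_torque': array([-0.55124144,  0.19350655,  0.09506875]), 'grip_force': 70.06429553031921, 'width': 0.031854419679205194}
172.01216110640027
```

>>> {"op": "send_rows", "data": {"moves": [{"grip": 20, "linear": [0, 0, -1], "turn": [0, 0, 0]}, {"grip": 20, "linear": [0, 0, -3], "turn": [0, 0, 0]}, {"grip": 20, "linear": [0, 0, -5], "turn": [0, 0, 0]}, {"grip": 20, "linear": [0, 0, -6], "turn": [0, 0, 0]}, {"grip": 20, "linear": [0, 0, -5.5], "turn": [0, 0, 0]}]}}

```text
clock: 5.78
position: [0.4707, 0.3543, 0.2496]
tcp_rot: [-0.22, -3.132, 0.001]
wrist_force: [1.3, 0.9, -5.4]
width: 0.0312
grip_force: 70.6
```

```bash
python3 - <<'E'
from h import *
b=np.load('side0.npy',allow_pickle=True).item();hsv=cv2.cvtColor(b['img'],cv2.COLOR_RGB2HSV)
m=np.zeros((420,560),np.uint8);cv2.ellipse(m,(282,205),(27,20),0,0,360,255,-1);m&=((hsv[...,2]<75)*255).astype(np.uint8)
ys,xs=np.nonzero(m);h=cv2.convexHull(np.c_[xs,ys].astype(np.int32))[:,0]
P=np.array([onz(b,u,v,.108)[:2] for u,v in h]);x,y=P.T
s=np.linalg.lstsq(np.c_[x,y,np.ones_like(x)],x*x+y*y,rcond=None)[0];print(s[:2]/2,np.sqrt(s[2]+s[0]**2/4+s[1]**2/4),cv2.minEnclosingCircle(P.astype(np.float32)),h.min(0),h.max(0))
o=np.array([s[0]/2,s[1]/2])
s=manip.sense();print(s['position'],yaw(s),s['wrist_force'],s['width'])
plan([(.4934,-.0075,.25,172,8),(.4934,-.0075,.25,172,2)],20)
c=cv2.resize(b['img'][170:250,220:340,::-1],None,fx=6,fy=6,interpolation=cv2.INTER_CUBIC)
np.save('c.npy',c)
E
```

```text
[ 0.49047761 -0.01490033] 0.09282336226412014 ((0.4922642707824707, -0.01196923479437828), 0.09787281602621078) [260 188] [309 222]
[0.47065806 0.35426977 0.2496079 ] 171.97011925493257 [ 1.32515708  0.85701751 -5.37248674] 0.031188720239426135
[{"grip": 20, "linear": [-0.91, -4.44, -0.0], "turn": [0, 0, -0.0]}, {"grip": 20, "linear": [-0.92, -4.44, -0.01], "turn": [0, 0, -0.0]}, {"grip": 20, "linear": [-0.91, -4.43, -0.0], "turn": [0, 0, -0.0]}, {"grip": 20, "linear": [-0.91, -4.44, -0.01], "turn": [0, 0, -0.0]}, {"grip": 20, "linear": [-0.92, -4.44, -0.0], "turn": [0, 0, -0.0]}]
[{"grip": 20, "linear": [-0.91, -4.44, -0.01], "turn": [0, 0, -0.0]}, {"grip": 20, "linear": [-0.91, -4.44, -0.0], "turn": [0, 0, -0.0]}, {"grip": 20, "linear": [-0.92, -4.43, -0.01], "turn": [0, 0, -0.0]}, {"grip": 20, "linear": [0.0, -0.0, 0.0], "turn": [0, 0, -0.0]}, {"grip": 20, "linear": [0.0, -0.0, 0.0], "turn": [0, 0, -0.0]}]
```

>>> {"op": "send_rows", "data": {"moves": [{"grip": 20, "linear": [-0.9, -4.4, 0], "turn": [0, 0, 0]}, {"grip": 20, "linear": [-0.9, -4.4, 0], "turn": [0, 0, 0]}, {"grip": 20, "linear": [0, 0, 0], "turn": [0, 0, 0]}, {"grip": 20, "linear": [0, 0, 0], "turn": [0, 0, 0]}]}}

```text
clock: 6.28
position: [0.4765, 0.2648, 0.2481]
tcp_rot: [-0.221, -3.132, -0.0]
wrist_force: [0.1, -0.1, -5.4]
width: 0.0318
grip_force: 71.5
```

```bash
python3 - <<'E'
from h import *
d=snap('wrist','w3.png');d['fish']=True;t=snap('top');sd=snap('side')
for n,q in(('w3',d),('t3',t),('s3',sd)):np.save(n+'.npy',q,allow_pickle=True)
s=manip.sense();print(s['position'],yaw(s));print(proj(d,(.4934,-.0077,.108)))
T=cv2.resize(t['img'][140:260,140:400,::-1],(520,240));W=d['img'][:,:,::-1]
cv2.imwrite('pics/m3.png',np.vstack([cv2.copyMakeBorder(T,0,0,0,40,cv2.BORDER_CONSTANT),W[100:]]))
E
```

```text
[0.47688631 0.2656095  0.2487507 ] 172.03115642878072
[ 35.29578243 254.14454653]
```

View pics/m3.png

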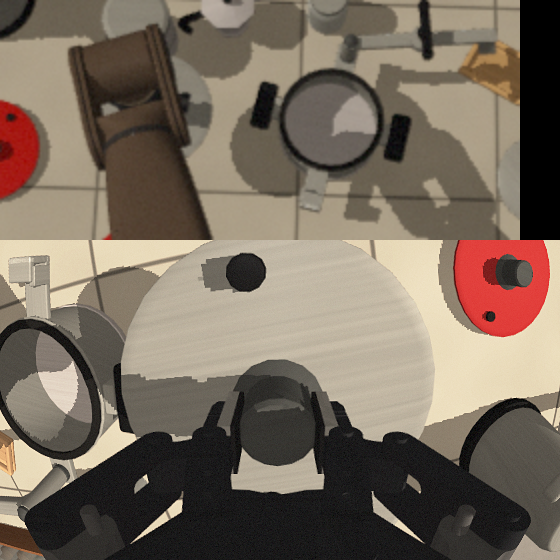

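The wrist view shows the whole pot ring (outer edge x 0–103, image rows 178–320) and the lid gripped centrally, boss top at image (278,287).

```bash
cat > ring.py <<'E'
from h import *
d=np.load('w3.npy',allow_pickle=True).item();hsv=cv2.cvtColor(d['img'],cv2.COLOR_RGB2HSV)
m=(hsv[...,2]<60).astype(np.uint8);m[324:]=0;m[:,110:]=0;m[:165]=0
n,l,s,c=cv2.connectedComponentsWithStats(m);i=1+np.argmax(s[1:,4]);print(s[i])
cs,h=cv2.findContours((l==i).astype(np.uint8),cv2.RETR_CCOMP,cv2.CHAIN_APPROX_NONE)
for q in sorted(cs,key=len)[-2:]:
    q=q[:,0];q=q[(q[:,0]>2)];P=np.array([onz(d,u,v,.108)[:2] for u,v in q])
    def fit(P):
        x,y=P.T;k=np.linalg.lstsq(np.c_[x,y,np.ones_like(x)],x*x+y*y,rcond=None)[0];return np.array([k[0]/2,k[1]/2,np.sqrt(k[2]+k[0]**2/4+k[1]**2/4)])
    f=fit(P)
    for _ in range(3):
        e=abs(np.hypot(*(P-f[:2]).T)-f[2]);f=fit(P[e<np.quantile(e,.8)])
    print(len(q),f)
print('boss',onz(d,278,287,.255),'tcp',manip.sense()['position'])
for p in((28,270-240+100),(62,475-240+100)):print(onz(d,*p,.11))
E
python3 ring.py
```

```text
[   0  179  101  141 2565]
523 [0.49304314 0.00289024 0.07763959]
boss [0.47372031 0.2663961  0.255     ] tcp [0.47688631 0.2656095  0.2487507 ]
[0.36320589 0.03046057 0.11      ]
[ 0.5998932  -0.01672646  0.11      ]
```

```bash
cat >> ring.py <<'E'
ys,xs=np.nonzero(l==i);hh=cv2.convexHull(np.c_[xs,ys].astype(np.int32))[:,0]
def rob(P):
    f=fit(P)
    for _ in range(3):
        e=abs(np.hypot(*(P-f[:2]).T)-f[2]);f=fit(P[e<=np.quantile(e,.85)])
    return f,e.max()
print('outer',rob(np.array([onz(d,u,v,.106)[:2] for u,v in hh if u>3])))
def inner(d,c,z,thr):  # radial scan from the centre pixel: ring's inner and outer edges
    g=cv2.GaussianBlur(cv2.cvtColor(d['img'],cv2.COLOR_RGB2GRAY),(3,3),0).astype(int)
    I=[];O=[]
    for a in np.linspace(0,2*np.pi,120,endpoint=False):
        r=np.arange(5,80,.25);u=c[0]+r*np.cos(a);v=c[1]+r*np.sin(a);ok=(u>1)&(u<558)&(v>1)&(v<418);u,v=u[ok],v[ok]
        k=g[v.round().astype(int),u.round().astype(int)]<thr
        if k.any():
            j=k.argmax();I.append((u[j],v[j]));jj=j+(~k[j:]).argmax()
            if jj>j:O.append((u[jj],v[jj]))
    return [rob(np.array([onz(d,*p,z)[:2] for p in Q])) for Q in(I,O)]
for n,c in(('top0',(306,200)),('t3',(306,200)),('side0',(281,204)),('s3',(281,204))):
    q=np.load(n+'.npy',allow_pickle=True).item();print(n,inner(q,c,.108,65))
E
python3 ring.py|tail -5
```

```text
outer (array([ 0.4933904 , -0.0046831 ,  0.08567567]), np.float64(0.0015538300811806655))
top0 [(array([ 0.49196587, -0.00858964,  0.0742471 ]), np.float64(0.009575638158174665)), (array([ 0.49298963, -0.00807082,  0.08455633]), np.float64(0.003054406544992311))]
t3 [(array([ 0.49295651, -0.00776414,  0.07381292]), np.float64(0.008751391319036933)), (array([ 0.49159809, -0.0073142 ,  0.08563047]), np.float64(0.014879954289816089))]
side0 [(array([ 0.48902815, -0.00565385,  0.07303399]), np.float64(0.005172782713235846)), (array([ 0.49112669, -0.00529616,  0.08410932]), np.float64(0.03900721529777708))]
s3 [(array([0.4784107 , 0.01912312, 0.0519204 ]), np.float64(0.023922890447717816)), (array([ 0.49549583, -0.01229567,  0.09186077]), np.float64(0.15884174933385625))]
```

```bash
python3 - <<'E'
from h import *
plan([(.493,-.006,.25,172,7),(.493,-.006,.165,172,3)],20)
E
```

```text
[{"grip": 20, "linear": [-0.77, -3.81, -0.02], "turn": [0, 0, 0.0]}, {"grip": 20, "linear": [-0.76, -3.81, -0.02], "turn": [0, 0, 0.0]}, {"grip": 20, "linear": [-0.77, -3.81, -0.01], "turn": [0, 0, 0.0]}, {"grip": 20, "linear": [-0.76, -3.81, -0.02], "turn": [0, 0, 0.0]}, {"grip": 20, "linear": [-0.77, -3.81, -0.02], "turn": [0, 0, 0.0]}]
[{"grip": 20, "linear": [-0.77, -3.81, -0.02], "turn": [0, 0, 0.0]}, {"grip": 20, "linear": [-0.76, -3.82, -0.01], "turn": [0, 0, 0.0]}, {"grip": 20, "linear": [-0.0, 0.0, 2.83], "turn": [0, 0, 0.0]}, {"grip": 20, "linear": [-0.0, 0.0, 2.83], "turn": [0, 0, 0.0]}, {"grip": 20, "linear": [-0.0, 0.0, 2.84], "turn": [0, 0, 0.0]}]
```

>>> {"op": "send_rows", "data": {"moves": [{"grip": 20, "linear": [-0.77, -3.8, 0], "turn": [0, 0, 0]}, {"grip": 20, "linear": [-0.77, -3.8, 0], "turn": [0, 0, 0]}, {"grip": 20, "linear": [-0.77, -3.8, 0], "turn": [0, 0, 0]}, {"grip": 20, "linear": [-0.77, -3.8, 0], "turn": [0, 0, 0]}, {"grip": 20, "linear": [-0.77, -3.8, 0], "turn": [0, 0, 0]}]}}

```text
clock: 7.05
position: [0.489, 0.071, 0.2493]
tcp_rot: [0.218, 3.134, 0.0]
wrist_force: [0.7, 0.4, -5.6]
width: 0.0319
grip_force: 71.8
```

>>> {"op": "send_rows", "data": {"moves": [{"grip": 20, "linear": [-0.77, -3.8, 0], "turn": [0, 0, 0]}, {"grip": 20, "linear": [-0.77, -3.8, 0], "turn": [0, 0, 0]}, {"grip": 20, "linear": [0, 0, 3], "turn": [0, 0, 0]}, {"grip": 20, "linear": [0, 0, 3], "turn": [0, 0, 0]}, {"grip": 20, "linear": [0, 0, 2.2], "turn": [0, 0, 0]}]}}

```text
clock: 7.68
position: [0.4931, -0.0054, 0.1658]
tcp_rot: [-0.219, -3.132, -0.001]
wrist_force: [-0.3, 0.1, -6.0]
width: 0.0319
grip_force: 72.1
```

>>> {"op": "send_rows", "data": {"moves": [{"grip": 20, "linear": [0, 0, 0], "turn": [0, 0, 0]}, {"grip": 20, "linear": [0, 0, 0], "turn": [0, 0, 0]}, {"grip": 20, "linear": [0, 0, 0], "turn": [0, 0, 0]}]}}

```text
clock: 8.05
position: [0.4946, -0.006, 0.169]
tcp_rot: [0.219, 3.131, -0.001]
wrist_force: [0.3, -0.1, -5.5]
width: 0.0318
grip_force: 71.9
```

```bash
python3 - <<'E'
from h import *
s=manip.sense();print(s['position'],yaw(s),s['wrist_force'])
for n in('top','side'):np.save(n+'4.npy',snap(n),allow_pickle=True)
t=np.load('top4.npy',allow_pickle=True).item()['img'][140:260,190:400,::-1];q=np.load('side4.npy',allow_pickle=True).item()['img'][150:260,200:380,::-1]
cv2.imwrite('pics/m4.png',np.hstack([cv2.resize(t,(400,300)),cv2.resize(q,(400,300))]))
E
```

```text
[ 0.49463792 -0.00603408  0.16902847] 171.99358672669723 [ 0.27078669 -0.05741514 -5.50557359]
```

View pics/m4.png

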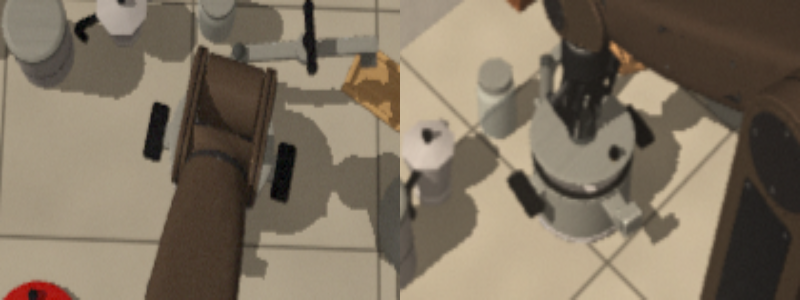

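The lid sits concentrically over the ring in the side view (crop (583,150)). Lowering it slowly.

>>> {"op": "send_rows", "data": {"moves": [{"grip": 20, "linear": [0, 0, 0.9], "turn": [0, 0, 0]}, {"grip": 20, "linear": [0, 0, 0.7], "turn": [0, 0, 0]}, {"grip": 20, "linear": [0, 0, 0.5], "turn": [0, 0, 0]}, {"grip": 20, "linear": [0, 0, 0.3], "turn": [0, 0, 0]}, {"grip": 20, "linear": [0, 0, 0], "turn": [0, 0, 0]}]}}

```text
clock: 8.78
position: [0.4933, -0.006, 0.143]
tcp_rot: [-0.22, -3.133, -0.0]
wrist_force: [-0.8, -0.6, -6.2]
width: 0.0318
grip_force: 72.0
```

>>> {"op": "send_rows", "data": {"moves": [{"grip": 20, "linear": [0, 0, 0.1], "turn": [0, 0, 0]}, {"grip": 20, "linear": [0, 0, 0.1], "turn": [0, 0, 0]}, {"grip": 20, "linear": [0, 0, 0], "turn": [0, 0, 0]}]}}

```text
clock: 9.15
position: [0.4937, -0.0061, 0.1416]
tcp_rot: [0.22, 3.133, -0.0]
wrist_force: [0.4, -0.2, -5.1]
width: 0.0317
grip_force: 72.3
```

Expected seat is at TCP z ≈ 0.1415; feeling for contact in small steps.

>>> {"op": "send_rows", "data": {"moves": [{"grip": 20, "linear": [0, 0, 0.1], "turn": [0, 0, 0]}, {"grip": 20, "linear": [0, 0, 0], "turn": [0, 0, 0]}, {"grip": 20, "linear": [0, 0, 0], "turn": [0, 0, 0]}]}}

```text
clock: 9.52
position: [0.4938, -0.0061, 0.1412]
tcp_rot: [0.22, 3.133, -0.0]
wrist_force: [-1.9, 0.5, 2.2]
width: 0.0317
grip_force: 72.8
```

>>> {"op": "send_rows", "data": {"moves": [{"grip": 20, "linear": [0, 0, 0.1], "turn": [0, 0, 0]}, {"grip": 20, "linear": [0, 0, 0], "turn": [0, 0, 0]}, {"grip": 20, "linear": [0, 0, 0], "turn": [0, 0, 0]}]}}

```text
clock: 9.9
position: [0.4938, -0.0061, 0.1411]
tcp_rot: [0.22, 3.134, -0.0]
wrist_force: [-5.5, 1.6, 7.7]
width: 0.0319
grip_force: 73.4
```

Contact at the expected height. Releasing and rising.

>>> {"op": "send_rows", "data": {"moves": [{"grip": 55, "linear": [0, 0, 0], "turn": [0, 0, 0]}, {"grip": 75, "linear": [0, 0, 0], "turn": [0, 0, 0]}, {"grip": 80, "linear": [0, 0, 0], "turn": [0, 0, 0]}, {"grip": 80, "linear": [0, 0, 0], "turn": [0, 0, 0]}, {"grip": 80, "linear": [0, 0, -1], "turn": [0, 0, 0]}]}}

```text
clock: 10.52
position: [0.4928, -0.0059, 0.1487]
tcp_rot: [-0.22, -3.132, -0.001]
wrist_force: [-0.3, -0.6, 0.8]
width: 0.0684
grip_force: 0.0
```

>>> {"op": "send_rows", "data": {"moves": [{"grip": 80, "linear": [0, 0, -3], "turn": [0, 0, 0]}, {"grip": 100, "linear": [0, 0, -4], "turn": [0, 0, 0]}, {"grip": 100, "linear": [0, 0, -5], "turn": [0, 0, 0]}, {"grip": 100, "linear": [0, 0, -5], "turn": [0, 0, 0]}, {"grip": 100, "linear": [0, 0, 0], "turn": [0, 0, 0]}]}}

```text
clock: 11.15
position: [0.4957, -0.0065, 0.326]
tcp_rot: [0.219, 3.122, -0.003]
wrist_force: [0.4, -0.2, -0.4]
width: 0.0854
grip_force: 0.0
```

>>> {"op": "send_rows", "data": {"moves": [{"grip": 100, "linear": [0, 0, 0], "turn": [0, 0, 0]}, {"grip": 100, "linear": [0, 0, 0], "turn": [0, 0, 0]}, {"grip": 100, "linear": [0, 0, 0], "turn": [0, 0, 0]}]}}

```text
clock: 11.52
position: [0.493, -0.006, 0.3178]
tcp_rot: [-0.22, -3.131, -0.001]
wrist_force: [0.1, 0.7, -0.4]
width: 0.0856
grip_force: 0.0
```

```bash
python3 - <<'E'
from h import *
d=snap('wrist','w5.png');d['fish']=True;np.save('w5.npy',d,allow_pickle=True);s=manip.sense();print(s['position'],yaw(s),s['wrist_force'],s['qpos'])
print(proj(d,(.493,-.006,.148)),proj(d,(.6135,-.1405,.234)))
E
```

```text
[ 0.49307878 -0.00597316  0.31803738] 171.96478520121622 [-0.37262194  0.2960894  -0.05695024] [-2.18185998e-01 -1.71266718e-01  1.92871676e+00 -9.46762178e-07
  1.38651388e+00 -1.64874098e+00]
[276.12193594 197.01554951] [148.77189134 367.78842881]
```

View pics/w5.png

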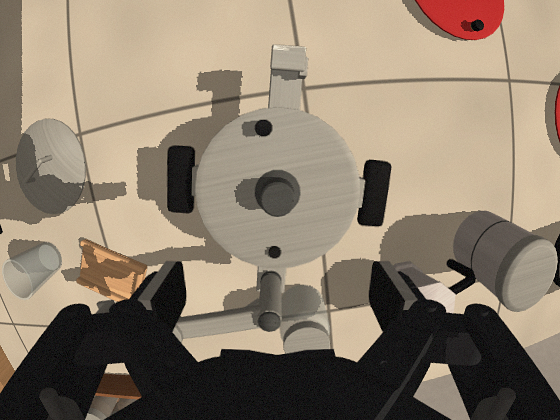

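The lid sits centred: disc x 196–360, boss (278,193), evenly between the grips. The pivot nut is at (269,321). Next I'll go above the T-handle.

```bash
python3 - <<'E'
from h import *
d=np.load('w5.npy',allow_pickle=True).item()
print('pivot',onz(d,269,321,.192),'catch',onz(d,289,50,.1),'grips',onz(d,180,180,.094),onz(d,375,193,.094),'bowpt',onz(d,215,325,.178))
plan([(.6135,-.139,.31,180,5),(.6135,-.139,.31,180,2)],100)
E
```

```text
pivot [ 0.59808654 -0.02752831  0.192     ] catch [0.34938126 0.02773606 0.1       ] grips [ 0.4703852  -0.11198034  0.094     ] [0.51600479 0.10385419 0.094     ] bowpt [ 0.60664217 -0.08382199  0.178     ]
[{"grip": 100, "linear": [-2.76, -2.3, 0.16], "turn": [0, 0, -1.6]}, {"grip": 100, "linear": [-2.69, -2.37, 0.16], "turn": [0, 0, -1.6]}, {"grip": 100, "linear": [-2.62, -2.45, 0.16], "turn": [0, 0, -1.6]}, {"grip": 100, "linear": [-2.56, -2.52, 0.16], "turn": [0, 0, -1.6]}, {"grip": 100, "linear": [-2.48, -2.59, 0.16], "turn": [0, 0, -1.6]}]
[{"grip": 100, "linear": [-0.0, -0.0, 0.0], "turn": [0, 0, -0.0]}, {"grip": 100, "linear": [-0.0, -0.0, 0.0], "turn": [0, 0, -0.0]}]
```

>>> {"op": "send_rows", "data": {"moves": [{"grip": 100, "linear": [-2.75, -2.3, 0.16], "turn": [0, 0, -1.6]}, {"grip": 100, "linear": [-2.7, -2.35, 0.16], "turn": [0, 0, -1.6]}, {"grip": 100, "linear": [-2.6, -2.45, 0.16], "turn": [0, 0, -1.6]}, {"grip": 100, "linear": [-2.55, -2.5, 0.16], "turn": [0, 0, -1.6]}, {"grip": 100, "linear": [-2.5, -2.6, 0.16], "turn": [0, 0, -1.6]}]}}

```text
clock: 12.2
position: [0.6145, -0.1396, 0.3104]
tcp_rot: [0.0, -3.14, -0.001]
wrist_force: [0.8, 0.2, 0.5]
width: 0.0854
grip_force: 0.0
```

>>> {"op": "send_rows", "data": {"moves": [{"grip": 100, "linear": [0, 0, 0], "turn": [0, 0, 0]}, {"grip": 100, "linear": [0, 0, 0], "turn": [0, 0, 0]}, {"grip": 100, "linear": [0, 0, 0], "turn": [0, 0, 0]}, {"grip": 100, "linear": [0, 0, 0], "turn": [0, 0, 0]}]}}

```text
clock: 12.7
position: [0.6135, -0.138, 0.3118]
tcp_rot: [-0.0, 3.141, -0.0]
wrist_force: [0.1, -1.2, -0.4]
width: 0.0853
grip_force: 0.0
```

```bash
python3 - <<'E'
from h import *
d=snap('wrist','w6.png');d['fish']=True;np.save('w6.npy',d,allow_pickle=True);s=manip.sense();print(s['position'],yaw(s),s['qpos'])
print(proj(d,(.6135,-.139,.234)))
hsv=cv2.cvtColor(d['img'],cv2.COLOR_RGB2HSV);m=(hsv[...,2]<60).astype(np.uint8)
n,l,st,c=cv2.connectedComponentsWithStats(m)
for i in range(1,n):
    if st[i,4]>200:print(st[i],c[i].round(1))
E
```

```text
[ 0.61362773 -0.13808497  0.31176869] -179.9921452385158 [-3.82487943e-01  1.44647947e-01  1.62736475e+00  7.62123640e-05
  1.36899565e+00 -1.95343657e+00]
[274.37456599 227.97651106]
[   0    0   30  130 1562] [21.1 66.8]
[395   7  19  17 240] [403.9  15.1]
[ 278   20   42   71 2006] [298.6  55. ]
[385  60  35  39 711] [397.5  79.1]
[ 460   80   33   65 1126] [478.  113.3]
[ 255  155   35  130 2776] [272.3 218.4]
[512 177  44  58 448] [532.  215.1]
[    0   261   560   159 47278] [277.5 366.1]
```

View pics/w6.png

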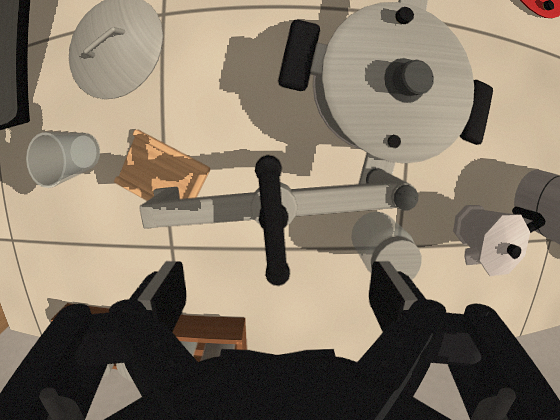

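The T-bar runs from (267,160) to (278,280) with its screw at about (273,215). The bow points left, and the pivot is at (405,195).

```bash
python3 - <<'E'
from h import *
d=np.load('w6.npy',allow_pickle=True).item();hsv=cv2.cvtColor(d['img'],cv2.COLOR_RGB2HSV)
n,l,st,c=cv2.connectedComponentsWithStats((hsv[...,2]<60).astype(np.uint8));k=l[180,269];ys,xs=np.nonzero(l==k)
P=np.array([onz(d,u,v,.230)[:2] for u,v in zip(xs,ys)]);r=cv2.minAreaRect(P.astype(np.float32));print(r);print(cv2.boxPoints(r))
piv=onz(d,405,190,.192);print('piv',piv,'lid boss',onz(d,416,77,.148))
E
```

```text
((0.6117429733276367, -0.13968169689178467), (0.09218909591436386, 0.019002892076969147), 3.6104254722595215)
[[ 0.5651416  -0.13310178]
 [ 0.56633824 -0.15206696]
 [ 0.6583443  -0.14626162]
 [ 0.6571477  -0.12729643]]
piv [ 0.59596276 -0.03324704  0.192     ] lid boss [ 0.49686876 -0.00828885  0.148     ]
```

>>> {"op": "send_rows", "data": {"moves": [{"grip": 100, "linear": [0.2, 0.1, 2], "turn": [0, 0, -3]}, {"grip": 100, "linear": [0, 0, 2.5], "turn": [0, 0, 0]}, {"grip": 100, "linear": [0, 0, 2.5], "turn": [0, 0, 0]}, {"grip": 100, "linear": [0, 0, 1.3], "turn": [0, 0, 0]}, {"grip": 60, "linear": [0, 0, 0], "turn": [0, 0, 0]}], "squeeze": 40}}

```text
clock: 13.38
position: [0.6113, -0.1374, 0.2274]
tcp_rot: [0.082, -3.139, -0.001]
wrist_force: [-0.8, 0.3, 0.5]
width: 0.07
grip_force: 0.0
```

>>> {"op": "send_rows", "data": {"moves": [{"grip": 0, "linear": [0, 0, 0], "turn": [0, 0, 0]}, {"grip": 0, "linear": [0, 0, 0], "turn": [0, 0, 0]}, {"grip": 0, "linear": [0, 0, 0], "turn": [0, 0, 0]}, {"grip": 0, "linear": [0, 0, 0], "turn": [0, 0, 0]}, {"grip": 0, "linear": [0, 0, 0], "turn": [0, 0, 0]}]}}

```text
clock: 14.0
position: [0.6124, -0.1408, 0.2299]
tcp_rot: [-0.081, 3.138, -0.011]
wrist_force: [0.2, -6.7, 0.9]
width: 0.0127
grip_force: 44.3
```

```bash
python3 - <<'E'
from h import *
s=manip.sense();print(s['position'],yaw(s),s['wrist_force'],s['wrist_torque'],s['width'],s['grip_force'])
C=np.array([.6025,-.0296]);q=s['position'][:2]-C;print(np.hypot(*q),np.degrees(np.arctan2(q[1],q[0])))
# swing arc: from bar to the pot axis about a pivot 0.112 from both
A=s['position'][:2];B=np.array([.493,-.0065]);M=(A+B)/2;v=B-A;L=np.hypot(*v);n=np.array([v[1],-v[0]])/L
C=M+n*np.sqrt(.112**2-L*L/4);print('pivot',C);a0=np.arctan2(*(A-C)[::-1]);a1=np.arctan2(*(B-C)[::-1]);
if a1>a0:a1-=2*np.pi
print(np.degrees([a0,a1]))
N=16;y0=yaw(s)%360;w=[]
for i in range(1,N+1):
    a=a0+(a1-a0)*i/N;w.append((*(C+.112*np.array([np.cos(a),np.sin(a)])),s['position'][2],y0+np.degrees(a-a0),1))
plan(w,0,start=(*s['position'],y0))
E
```

```text
[ 0.61235645 -0.14084944  0.2298973 ] -177.0313322862099 [ 0.16534036 -6.74485824  0.85110461] [-1.05276253  0.08441722  0.08895493] 0.012683309386797344 44.297898838995025
0.11168521429359056 -84.93694135341498
pivot [ 0.60266099 -0.02926988]
[ -85.03388137 -191.73014644]
[{"grip": 0, "linear": [1.3, 0.03, -0.0], "turn": [0, 0, 6.7]}, {"grip": 0, "linear": [1.3, 0.03, -0.0], "turn": [0, 0, 6.6]}, {"grip": 0, "linear": [1.31, 0.03, -0.0], "turn": [0, 0, 6.7]}, {"grip": 0, "linear": [1.3, 0.03, -0.0], "turn": [0, 0, 6.7]}, {"grip": 0, "linear": [1.3, 0.03, -0.0], "turn": [0, 0, 6.6]}]
[{"grip": 0, "linear": [1.3, 0.03, -0.0], "turn": [0, 0, 6.7]}, {"grip": 0, "linear": [1.31, 0.03, -0.0], "turn": [0, 0, 6.7]}, {"grip": 0, "linear": [1.3, 0.03, -0.0], "turn": [0, 0, 6.6]}, {"grip": 0, "linear": [1.3, 0.03, -0.0], "turn": [0, 0, 6.7]}, {"grip": 0, "linear": [1.31, 0.03, -0.0], "turn": [0, 0, 6.7]}]
[{"grip": 0, "linear": [1.3, 0.03, -0.0], "turn": [0, 0, 6.7]}, {"grip": 0, "linear": [1.3, 0.03, -0.0], "turn": [0, 0, 6.6]}, {"grip": 0, "linear": [1.3, 0.03, -0.0], "turn": [0, 0, 6.7]}, {"grip": 0, "linear": [1.31, 0.03, -0.0], "turn": [0, 0, 6.7]}, {"grip": 0, "linear": [1.3, 0.03, -0.0], "turn": [0, 0, 6.6]}]
[{"grip": 0, "linear": [1.3, 0.03, -0.0], "turn": [0, 0, 6.7]}]
```

Pivot solved from the arc (0.6027,-0.0293) matches the one from the pot. Swinging along the arc.

>>> {"op": "send_rows", "data": {"moves": [{"grip": 0, "linear": [1.3, -0.15, 0], "turn": [0, 0, 6.7]}, {"grip": 0, "linear": [1.3, 0.03, 0], "turn": [0, 0, 6.7]}, {"grip": 0, "linear": [1.3, 0.03, 0], "turn": [0, 0, 6.7]}, {"grip": 0, "linear": [1.3, 0.03, 0], "turn": [0, 0, 6.7]}, {"grip": 0, "linear": [1.3, 0.03, 0], "turn": [0, 0, 6.6]}]}}

```text
clock: 14.62
position: [0.5502, -0.1277, 0.2298]
tcp_rot: [0.829, 3.024, -0.003]
wrist_force: [3.5, -1.6, -0.2]
width: 0.0127
grip_force: 44.2
```

```bash
cat > st.py <<'E'
from h import *
s=manip.sense();C=np.array([.6027,-.0293]);q=s['position'][:2]-C
print('t',s['clock'],'r',np.hypot(*q).round(4),'bow',(np.degrees(np.arctan2(q[1],q[0]))%360-168.3).round(1),'pos',s['position'].round(4),'yaw',yaw(s).round(1),'F',s['wrist_force'].round(1),'T',s['wrist_torque'].round(3),s['width'].round(4),s['grip_force'],'q6',s['qpos'][5].round(2))
E
python3 st.py
```

```text
Traceback (most recent call last):
  File "st.py", line 3, in <module>
    print('t',s['clock'],'r',np.hypot(*q).round(4),'bow',(np.degrees(np.arctan2(q[1],q[0]))%360-168.3).round(1),'pos',s['position'].round(4),'yaw',yaw(s).round(1),'F',s['wrist_force'].round(1),'T',s['wrist_torque'].round(3),s['width'].round(4),s['grip_force'],'q6',s['qpos'][5].round(2))
                                                                                                                                                                                                                                ^^^^^^^^^^^^^^^^
AttributeError: 'float' object has no attribute 'round'
```

>>> {"op": "send_rows", "data": {"moves": [{"grip": 0, "linear": [1.3, 0.03, 0], "turn": [0, 0, 6.7]}, {"grip": 0, "linear": [1.3, 0.03, 0], "turn": [0, 0, 6.7]}, {"grip": 0, "linear": [1.3, 0.03, 0], "turn": [0, 0, 6.6]}, {"grip": 0, "linear": [1.3, 0.03, 0], "turn": [0, 0, 6.7]}, {"grip": 0, "linear": [1.3, 0.03, 0], "turn": [0, 0, 6.7]}]}}

```text
clock: 15.25
position: [0.5049, -0.0821, 0.2298]
tcp_rot: [1.663, 2.659, -0.001]
wrist_force: [3.0, -3.1, 0.2]
width: 0.0127
grip_force: 44.2
```

```bash
sed -i "s/s\['width'\].round(4)/round(float(s['width']),4)/" st.py; python3 st.py
```

```text
t 15.25 r 0.1111 bow 40.0 pos [ 0.5049 -0.0821  0.2298] yaw 116.0 F [ 3.  -3.1  0.2] T [-0.342 -0.439  0.146] 0.0127 44.21767535386607 q6 -0.81
```

>>> {"op": "send_rows", "data": {"moves": [{"grip": 0, "linear": [1.3, 0.03, 0], "turn": [0, 0, 6.7]}, {"grip": 0, "linear": [1.3, 0.03, 0], "turn": [0, 0, 6.6]}, {"grip": 0, "linear": [1.3, 0.03, 0], "turn": [0, 0, 6.7]}, {"grip": 0, "linear": [1.0, 0.03, 0], "turn": [0, 0, 5]}, {"grip": 0, "linear": [1.0, 0.03, 0], "turn": [0, 0, 5]}]}}

```text
clock: 15.88
position: [0.4919, -0.0251, 0.2298]
tcp_rot: [2.293, 2.14, -0.001]
wrist_force: [1.5, -3.5, 0.4]
width: 0.0128
grip_force: 44.3
```

```bash
python3 st.py
```

```text
t 15.875 r 0.1109 bow 9.5 pos [ 0.4919 -0.0251  0.2298] yaw 86.0 F [ 1.5 -3.5  0.4] T [-0.48  -0.095  0.11 ] 0.0128 44.34350156108849 q6 -0.19
```

>>> {"op": "send_rows", "data": {"moves": [{"grip": 0, "linear": [0.8, 0.02, 0], "turn": [0, 0, 4]}, {"grip": 0, "linear": [0.6, 0.02, 0], "turn": [0, 0, 3]}, {"grip": 0, "linear": [0.3, 0, 0], "turn": [0, 0, 2]}, {"grip": 0, "linear": [0, 0, 0], "turn": [0, 0, 0]}]}}

```text
clock: 16.38
position: [0.494, -0.0077, 0.2298]
tcp_rot: [2.453, 1.959, 0.001]
wrist_force: [-1.2, -1.7, 4.6]
width: 0.0129
grip_force: 44.8
```

>>> {"op": "send_rows", "data": {"moves": [{"grip": 0, "linear": [0.2, 0, 0], "turn": [0, 0, 0]}, {"grip": 0, "linear": [0, 0, 0], "turn": [0, 0, 0]}, {"grip": 0, "linear": [0, 0, 0], "turn": [0, 0, 0]}]}}

```text
clock: 16.75
position: [0.4943, -0.0059, 0.2297]
tcp_rot: [2.454, 1.959, 0.001]
wrist_force: [-1.9, -3.3, 4.8]
width: 0.0134
grip_force: 44.9
```

```bash
python3 st.py
```

```text
t 16.75 r 0.1109 bow -0.5 pos [ 0.4943 -0.0059  0.2297] yaw 77.2 F [-1.9 -3.3  4.8] T [-0.35   0.375  0.078] 0.0134 44.94993121305015 q6 0.01
```

>>> {"op": "send_rows", "data": {"moves": [{"grip": 0, "linear": [0.2, 0, 0], "turn": [0, 0, 0]}, {"grip": 0, "linear": [0, 0, 0], "turn": [0, 0, 0]}, {"grip": 0, "linear": [0, 0, 0], "turn": [0, 0, 0]}]}}

```text
clock: 17.12
position: [0.4946, -0.0045, 0.2297]
tcp_rot: [2.453, 1.958, -0.002]
wrist_force: [-2.1, -3.7, 6.2]
width: 0.0132
grip_force: 45.0
```

>>> {"op": "send_rows", "data": {"moves": [{"grip": 0, "linear": [0.2, 0, 0], "turn": [0, 0, 0]}, {"grip": 0, "linear": [0, 0, 0], "turn": [0, 0, 0]}, {"grip": 0, "linear": [0, 0, 0], "turn": [0, 0, 0]}]}}

```text
clock: 17.5
position: [0.4947, -0.0044, 0.2297]
tcp_rot: [2.451, 1.957, -0.008]
wrist_force: [-3.9, -9.4, 5.6]
width: 0.0128
grip_force: 45.0
```

```bash
python3 st.py
```

```text
t 17.5 r 0.1109 bow -1.3 pos [ 0.4947 -0.0044  0.2297] yaw 77.2 F [-3.9 -9.4  5.6] T [-1.436  0.701  0.004] 0.0128 45.018983404152095 q6 0.02
```

The bow is hard against its stop: position stuck and force rising. I'll relax the push, then turn clockwise, following the screw down (0.33 mm per 10°).

>>> {"op": "send_rows", "data": {"moves": [{"grip": 0, "linear": [-0.2, 0, 0.1], "turn": [0, 0, 0]}, {"grip": 0, "linear": [0, 0, 0], "turn": [0, 0, 0]}, {"grip": 0, "linear": [0, 0, 0], "turn": [0, 0, 0]}], "squeeze": 60}}

```text
clock: 17.88
position: [0.4946, -0.0045, 0.2297]
tcp_rot: [2.453, 1.958, -0.002]
wrist_force: [-4.3, -4.2, 9.6]
width: 0.012
grip_force: 64.5
```

```bash
python3 st.py
```

```text
t 17.875 r 0.1109 bow -1.2 pos [ 0.4946 -0.0045  0.2297] yaw 77.2 F [-4.3 -4.2  9.6] T [-0.605  0.802 -0.065] 0.012 64.53812141320668 q6 0.01
```

>>> {"op": "send_rows", "data": {"moves": [{"grip": 0, "linear": [0, 0, 0.03], "turn": [0, 0, 10]}, {"grip": 0, "linear": [0, 0, 0.03], "turn": [0, 0, 10]}, {"grip": 0, "linear": [0, 0, 0.03], "turn": [0, 0, 10]}]}}

```text
clock: 18.25
position: [0.495, -0.0047, 0.2289]
tcp_rot: [2.878, 1.25, 0.001]
wrist_force: [-3.3, -4.5, 8.3]
width: 0.0122
grip_force: 64.4
```

```bash
python3 st.py
```

```text
t 18.25 r 0.1104 bow -1.2 pos [ 0.495  -0.0047  0.2289] yaw 47.0 F [-3.3 -4.5  8.3] T [-0.634  0.53   0.33 ] 0.0122 64.44575919653289 q6 0.54
```

>>> {"op": "send_rows", "data": {"moves": [{"grip": 0, "linear": [0, 0, 0.03], "turn": [0, 0, 10]}, {"grip": 0, "linear": [0, 0, 0.03], "turn": [0, 0, 10]}, {"grip": 0, "linear": [0, 0, 0.03], "turn": [0, 0, 10]}]}}

```text
clock: 18.62
position: [0.4953, -0.0051, 0.228]
tcp_rot: [3.102, 0.462, 0.004]
wrist_force: [-2.1, -5.9, 7.4]
width: 0.0122
grip_force: 64.3
```

```bash
python3 st.py
```

```text
t 18.625 r 0.1101 bow -1.0 pos [ 0.4953 -0.0051  0.228 ] yaw 17.0 F [-2.1 -5.9  7.4] T [-0.884  0.445  0.285] 0.0122 64.32185614714399 q6 1.06
```

>>> {"op": "send_rows", "data": {"moves": [{"grip": 0, "linear": [0, 0, 0.03], "turn": [0, 0, 10]}, {"grip": 0, "linear": [0, 0, 0.03], "turn": [0, 0, 10]}, {"grip": 0, "linear": [0, 0, 0], "turn": [0, 0, 0]}, {"grip": 0, "linear": [0, 0, 0], "turn": [0, 0, 0]}]}}

```text
clock: 19.12
position: [0.4953, -0.0054, 0.2273]
tcp_rot: [3.136, -0.075, 0.005]
wrist_force: [-1.1, -7.1, 8.6]
width: 0.0125
grip_force: 64.3
```

```bash
python3 st.py
```

```text
t 19.125 r 0.11 bow -0.8 pos [ 0.4953 -0.0054  0.2273] yaw -2.7 F [-1.1 -7.1  8.6] T [-1.002  0.397  0.281] 0.0125 64.27080821245909 q6 1.41
```

>>> {"op": "send_rows", "data": {"moves": [{"grip": 0, "linear": [0, 0, 0.03], "turn": [0, 0, 10]}, {"grip": 0, "linear": [0, 0, 0], "turn": [0, 0, 0]}, {"grip": 0, "linear": [0, 0, 0], "turn": [0, 0, 0]}]}}

```text
clock: 19.5
position: [0.4953, -0.0056, 0.2269]
tcp_rot: [3.117, -0.348, 0.006]
wrist_force: [-1.0, -7.8, 7.6]
width: 0.0126
grip_force: 64.3
```

```bash
python3 st.py
```

```text
t 19.5 r 0.11 bow -0.8 pos [ 0.4953 -0.0056  0.2269] yaw -12.7 F [-1.  -7.8  7.6] T [-1.059  0.387  0.306] 0.0126 64.25482132472098 q6 1.58
```

>>> {"op": "send_rows", "data": {"moves": [{"grip": 0, "linear": [0, 0.1, 0], "turn": [0, 0, 10]}, {"grip": 0, "linear": [0, 0, 0], "turn": [0, 0, 0]}, {"grip": 0, "linear": [0, 0, 0], "turn": [0, 0, 0]}]}}

```text
clock: 19.88
position: [0.4952, -0.0058, 0.2266]
tcp_rot: [3.077, -0.619, 0.007]
wrist_force: [-1.3, -4.4, 5.6]
width: 0.0123
grip_force: 64.1
```

```bash
python3 st.py
```

```text
t 19.875 r 0.11 bow -0.6 pos [ 0.4952 -0.0058  0.2266] yaw -22.7 F [-1.3 -4.4  5.6] T [-0.689  0.179  0.284] 0.0123 64.10337822278962 q6 1.75
```

>>> {"op": "send_rows", "data": {"moves": [{"grip": 0, "linear": [0, 0, 0.03], "turn": [0, 0, 10]}, {"grip": 0, "linear": [0, 0, 0], "turn": [0, 0, 0]}, {"grip": 0, "linear": [0, 0, 0], "turn": [0, 0, 0]}]}}

```text
clock: 20.25
position: [0.4952, -0.0059, 0.2263]
tcp_rot: [3.011, -0.885, 0.007]
wrist_force: [-0.9, -5.7, 5.5]
width: 0.0125
grip_force: 64.1
```

```bash
python3 st.py
```

```text
t 20.25 r 0.11 bow -0.6 pos [ 0.4952 -0.0059  0.2263] yaw -32.7 F [-0.9 -5.7  5.5] T [-0.747  0.222  0.275] 0.0125 64.05883569968864 q6 1.93
```

>>> {"op": "send_rows", "data": {"moves": [{"grip": 0, "linear": [0, 0.05, 0.03], "turn": [0, 0, 10]}, {"grip": 0, "linear": [0, 0, 0], "turn": [0, 0, 0]}, {"grip": 0, "linear": [0, 0, 0], "turn": [0, 0, 0]}]}}

```text
clock: 20.62
position: [0.495, -0.0061, 0.226]
tcp_rot: [2.924, -1.144, 0.008]
wrist_force: [-1.1, -5.0, 6.5]
width: 0.012
grip_force: 64.1
```

```bash
python3 st.py
```

```text
t 20.625 r 0.1101 bow -0.5 pos [ 0.495  -0.0061  0.226 ] yaw -42.7 F [-1.1 -5.   6.5] T [-0.638  0.11   0.277] 0.012 64.05940174357966 q6 2.1
```

>>> {"op": "send_rows", "data": {"moves": [{"grip": 0, "linear": [0, 0, 0.03], "turn": [0, 0, 10]}, {"grip": 0, "linear": [0, 0, 0], "turn": [0, 0, 0]}, {"grip": 0, "linear": [0, 0, 0], "turn": [0, 0, 0]}]}}

```text
clock: 21.0
position: [0.495, -0.0062, 0.2257]
tcp_rot: [2.813, -1.394, 0.008]
wrist_force: [-0.8, -4.8, 5.8]
width: 0.0121
grip_force: 64.1
```

```bash
python3 st.py
```

```text
t 21.0 r 0.1102 bow -0.4 pos [ 0.495  -0.0062  0.2257] yaw -52.7 F [-0.8 -4.8  5.8] T [-0.646  0.209  0.332] 0.0121 64.12263144738972 q6 2.28
```

>>> {"op": "send_rows", "data": {"moves": [{"grip": 0, "linear": [0, 0, 0.03], "turn": [0, 0, 8]}, {"grip": 0, "linear": [0, 0, 0], "turn": [0, 0, 0]}, {"grip": 0, "linear": [0, 0, 0], "turn": [0, 0, 0]}]}}

```text
clock: 21.38
position: [0.4949, -0.0063, 0.2256]
tcp_rot: [2.709, -1.587, 0.007]
wrist_force: [-2.1, -4.0, 7.5]
width: 0.0121
grip_force: 64.2
```

```bash
python3 st.py
```

```text
t 21.375 r 0.1103 bow -0.4 pos [ 0.4949 -0.0063  0.2256] yaw -60.7 F [-2.1 -4.   7.5] T [-0.664  0.306  0.312] 0.0121 64.22718048503157 q6 2.42
```

>>> {"op": "send_rows", "data": {"moves": [{"grip": 0, "linear": [0, 0, 0.02], "turn": [0, 0, 8]}, {"grip": 0, "linear": [0, 0, 0], "turn": [0, 0, 0]}, {"grip": 0, "linear": [0, 0, 0], "turn": [0, 0, 0]}]}}

```text
clock: 21.75
position: [0.4948, -0.0063, 0.2254]
tcp_rot: [2.592, -1.772, 0.007]
wrist_force: [-1.7, -5.2, 7.6]
width: 0.0125
grip_force: 64.3
```

```bash
python3 st.py
```

```text
t 21.75 r 0.1104 bow -0.3 pos [ 0.4948 -0.0063  0.2254] yaw -68.7 F [-1.7 -5.2  7.6] T [-0.743  0.447  0.393] 0.0125 64.26970886299387 q6 2.55
```

>>> {"op": "send_rows", "data": {"moves": [{"grip": 0, "linear": [0, 0, 0.02], "turn": [0, 0, 6]}, {"grip": 0, "linear": [0, 0, 0], "turn": [0, 0, 0]}, {"grip": 0, "linear": [0, 0, 0], "turn": [0, 0, 0]}]}}

```text
clock: 22.12
position: [0.4947, -0.0064, 0.2253]
tcp_rot: [2.496, -1.905, 0.007]
wrist_force: [-2.0, -4.0, 7.8]
width: 0.0125
grip_force: 64.3
```

```bash
python3 st.py; python3 st.py
```

```text
t 22.125 r 0.1104 bow -0.3 pos [ 0.4947 -0.0064  0.2253] yaw -74.7 F [-2.  -4.   7.8] T [-0.742  0.396  0.393] 0.0125 64.3447716801893 q6 2.66
t 22.125 r 0.1104 bow -0.3 pos [ 0.4947 -0.0064  0.2253] yaw -74.7 F [-2.  -4.   7.8] T [-0.742  0.396  0.393] 0.0125 64.3447716801893 q6 2.66
```

>>> {"op": "send_rows", "data": {"moves": [{"grip": 0, "linear": [0, 0, 0.02], "turn": [0, 0, 6]}, {"grip": 0, "linear": [0, 0, 0], "turn": [0, 0, 0]}, {"grip": 0, "linear": [0, 0, 0], "turn": [0, 0, 0]}]}}

```text
clock: 22.5
position: [0.4946, -0.0064, 0.2251]
tcp_rot: [2.393, -2.033, 0.007]
wrist_force: [-2.3, -5.5, 8.8]
width: 0.0127
grip_force: 64.4
```

```bash
python3 st.py; for i in 1 2 3; do python3 -c "
from h import *
snap('top');print(manip.sense()['wrist_torque'][2].round(3))"; done
```

```text
t 22.5 r 0.1105 bow -0.3 pos [ 0.4946 -0.0064  0.2251] yaw -80.7 F [-2.3 -5.5  8.8] T [-0.754  0.494  0.403] 0.0127 64.40112791955471 q6 2.76
0.337
0.338
0.379
```

Torque at pause has gone from about 0.28 to about 0.37, so the foot is on the boss, but joint 6 is near its limit. I'll release, turn back half a turn and regrasp.

>>> {"op": "send_rows", "data": {"moves": [{"grip": 60, "linear": [0, 0, 0], "turn": [0, 0, 0]}, {"grip": 100, "linear": [0, 0, 0], "turn": [0, 0, 0]}, {"grip": 100, "linear": [0, 0, 0], "turn": [0, 0, 0]}, {"grip": 100, "linear": [0, 0, -2], "turn": [0, 0, 0]}, {"grip": 100, "linear": [0, 0, -3], "turn": [0, 0, 0]}]}}

```text
clock: 23.28
position: [0.493, -0.0044, 0.2717]
tcp_rot: [2.391, -2.036, -0.005]
wrist_force: [0.0, 0.8, -0.2]
width: 0.0852
grip_force: 0.0
```

>>> {"op": "send_rows", "data": {"moves": [{"grip": 100, "linear": [0, 0, -1], "turn": [0, 0, -10]}, {"grip": 100, "linear": [0, 0, 0], "turn": [0, 0, -10]}, {"grip": 100, "linear": [0, 0, 0], "turn": [0, 0, -10]}, {"grip": 100, "linear": [0, 0, 0], "turn": [0, 0, -10]}, {"grip": 100, "linear": [0, 0, 0], "turn": [0, 0, -10]}]}}

```text
clock: 23.9
position: [0.4937, -0.0045, 0.2823]
tcp_rot: [-3.031, 0.826, 0.001]
wrist_force: [-0.8, -0.4, -0.5]
width: 0.0851
grip_force: 0.0
```

>>> {"op": "send_rows", "data": {"moves": [{"grip": 100, "linear": [0, 0, 0], "turn": [0, 0, -10]}, {"grip": 100, "linear": [0, 0, 0], "turn": [0, 0, -10]}, {"grip": 100, "linear": [0, 0, 0], "turn": [0, 0, -10]}, {"grip": 100, "linear": [0, 0, 0], "turn": [0, 0, -10]}, {"grip": 100, "linear": [0, 0, 0], "turn": [0, 0, -10]}]}}

```text
clock: 24.52
position: [0.4937, -0.0045, 0.2823]
tcp_rot: [-3.095, -0.532, 0.001]
wrist_force: [-0.3, 0.2, -0.2]
width: 0.0855
grip_force: 0.0
```

>>> {"op": "send_rows", "data": {"moves": [{"grip": 100, "linear": [0, 0, 0], "turn": [0, 0, -10]}, {"grip": 100, "linear": [0, 0, 0], "turn": [0, 0, -10]}, {"grip": 100, "linear": [0, 0, 0], "turn": [0, 0, -10]}, {"grip": 100, "linear": [0, 0, 0], "turn": [0, 0, -10]}, {"grip": 100, "linear": [0, 0, 0], "turn": [0, 0, -10]}]}}

```text
clock: 25.15
position: [0.4937, -0.0046, 0.2823]
tcp_rot: [-2.58, -1.79, 0.0]
wrist_force: [0.1, -0.4, 0.6]
width: 0.0856
grip_force: 0.0
```

>>> {"op": "send_rows", "data": {"moves": [{"grip": 100, "linear": [0, 0, 0], "turn": [0, 0, -10]}, {"grip": 100, "linear": [0, 0, 0], "turn": [0, 0, -10]}, {"grip": 100, "linear": [0, 0, 0], "turn": [0, 0, -10]}, {"grip": 100, "linear": [0, 0, 0], "turn": [0, 0, -7]}, {"grip": 100, "linear": [0, 0, 0], "turn": [0, 0, 0]}]}}

```text
clock: 25.78
position: [0.4937, -0.0046, 0.2824]
tcp_rot: [-1.888, -2.51, -0.0]
wrist_force: [0.1, -0.2, 0.5]
width: 0.0857
grip_force: 0.0
```

```bash
python3 - <<'E'
from h import *
for i in range(5):d=snap('wrist')
d['fish']=True;cv2.imwrite('pics/w7.png',d['img'][:,:,::-1]);np.save('w7.npy',d,allow_pickle=True)
print(proj(d,(.4945,-.006,.229)))
hsv=cv2.cvtColor(d['img'],cv2.COLOR_RGB2HSV);n,l,st,c=cv2.connectedComponentsWithStats((hsv[...,2]<60).astype(np.uint8))
for i in range(1,n):
    if st[i,4]>400:
        ys,xs=np.nonzero(l==i);P=np.array([onz(d,u,v,.229)[:2] for u,v in zip(xs,ys)]);print(st[i],cv2.minAreaRect(P.astype(np.float32)))
E
python3 st.py
```

```text
[277.31654195 244.71260199]
[442   0  48  57 737] ((0.5681028962135315, 0.15714356303215027), (0.04048934578895569, 0.025086183100938797), 0.39926260709762573)
[   0   50   40  119 2586] ((0.2931591868400574, 0.033076900988817215), (0.04303852468729019, 0.08169465512037277), 10.255845069885254)
[ 292   64   79   61 2322] ((0.49905696511268616, 0.0859520211815834), (0.01771336793899536, 0.04336151108145714), 77.619140625)
[ 262  161   32  144 3485] ((0.49347034096717834, -0.002042807638645172), (0.018176142126321793, 0.09079436957836151), 16.226974487304688)
[ 196  252   69   51 1616] ((0.47250059247016907, -0.03638428449630737), (0.018929824233055115, 0.04326929897069931), 76.33646392822266)
[    0   262   560   158 46296] ((0.5448424220085144, -0.14600297808647156), (0.7920212149620056, 0.2732730507850647), 15.535274505615234)
t 26.025 r 0.1116 bow -1.0 pos [ 0.4938 -0.0048  0.2827] yaw 106.1 F [-0.1  0.2  0.5] T [0.036 0.    0.009] 0.0855 0.0 q6 -0.5
```

View pics/w7.png

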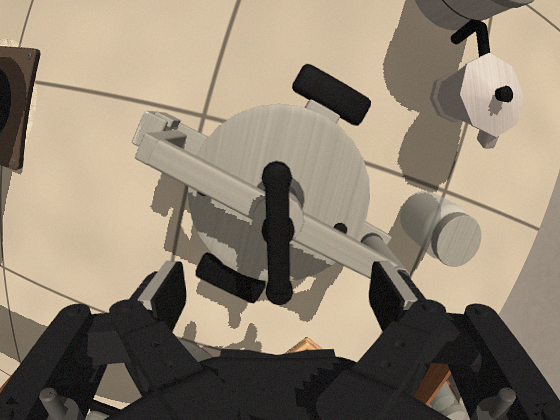

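The T-bar (277,165)–(280,300) is aligned with the open jaws and the bow lies across the lid into the catch at (155,140). Regrasping.

>>> {"op": "send_rows", "data": {"moves": [{"grip": 100, "linear": [0.1, 0, 2.5], "turn": [0, 0, 0]}, {"grip": 100, "linear": [0, 0, 2], "turn": [0, 0, 0]}, {"grip": 100, "linear": [0, 0, 1.1], "turn": [0, 0, 0]}, {"grip": 50, "linear": [0, 0, 0], "turn": [0, 0, 0]}, {"grip": 0, "linear": [0, 0, 0], "turn": [0, 0, 0]}]}}

```text
clock: 26.65
position: [0.4941, -0.004, 0.2278]
tcp_rot: [1.886, 2.51, 0.001]
wrist_force: [0.2, -0.3, -0.2]
width: 0.0519
grip_force: 0.0
```

>>> {"op": "send_rows", "data": {"moves": [{"grip": 0, "linear": [0, 0, 0], "turn": [0, 0, 0]}, {"grip": 0, "linear": [0, 0, 0], "turn": [0, 0, 0]}, {"grip": 0, "linear": [0, 0, 0], "turn": [0, 0, 0]}]}}

```text
clock: 27.02
position: [0.4939, -0.0039, 0.2277]
tcp_rot: [1.886, 2.511, 0.001]
wrist_force: [-1.2, 0.2, 2.4]
width: 0.0125
grip_force: 60.8
```

```bash
python3 st.py
```

```text
t 27.025 r 0.1117 bow -1.4 pos [ 0.4939 -0.0039  0.2277] yaw 106.2 F [-1.2  0.2  2.4] T [-0.002  0.166  0.015] 0.0125 60.76579937216593 q6 -0.5
```

>>> {"op": "send_rows", "data": {"moves": [{"grip": 0, "linear": [0, 0, 0], "turn": [0, 0, 7]}, {"grip": 0, "linear": [0, 0, 0], "turn": [0, 0, 3]}, {"grip": 0, "linear": [0, 0, 0], "turn": [0, 0, 0]}, {"grip": 0, "linear": [0, 0, 0], "turn": [0, 0, 0]}]}}

```text
clock: 27.52
position: [0.4941, -0.0039, 0.2277]
tcp_rot: [2.096, 2.338, 0.002]
wrist_force: [0.7, -0.9, 3.5]
width: 0.0124
grip_force: 61.2
```

```bash
cat > tq.py <<'E'
from h import *
L=[]
for i in range(4):
    L.append(manip.sense()['wrist_torque'][2]);eyes.read_camera('top')
print('Tz',np.round(L,3),np.mean(L).round(3))
E
python3 st.py; python3 tq.py
```

```text
t 27.525 r 0.1115 bow -1.5 pos [ 0.4941 -0.0039  0.2277] yaw 96.3 F [ 0.7 -0.9  3.5] T [ 0.074 -0.147  0.431] 0.0124 61.209890183235984 q6 -0.32
Tz [0.431 0.433 0.415 0.416] 0.424
```

>>> {"op": "send_rows", "data": {"moves": [{"grip": 0, "linear": [0, 0, 0.01], "turn": [0, 0, 4]}, {"grip": 0, "linear": [0, 0, 0], "turn": [0, 0, 0]}, {"grip": 0, "linear": [0, 0, 0], "turn": [0, 0, 0]}]}}

```text
clock: 28.1
position: [0.4942, -0.0039, 0.2275]
tcp_rot: [2.177, 2.262, 0.002]
wrist_force: [1.1, 1.4, 5.4]
width: 0.0122
grip_force: 61.5
```

```bash
python3 st.py; python3 tq.py
```

```text
t 28.1 r 0.1114 bow -1.5 pos [ 0.4942 -0.0039  0.2275] yaw 92.2 F [1.1 1.4 5.4] T [ 0.111 -0.234  0.413] 0.0122 61.45646536067943 q6 -0.25
Tz [0.413 0.376 0.397 0.391] 0.395
```

>>> {"op": "send_rows", "data": {"moves": [{"grip": 0, "linear": [0, 0, 0.02], "turn": [0, 0, 5]}, {"grip": 0, "linear": [0, 0, 0], "turn": [0, 0, 0]}, {"grip": 0, "linear": [0, 0, 0], "turn": [0, 0, 0]}]}}

```text
clock: 28.68
position: [0.4944, -0.0039, 0.2274]
tcp_rot: [2.274, 2.165, 0.003]
wrist_force: [1.3, 1.5, 5.3]
width: 0.0123
grip_force: 61.5
```

```bash
python3 st.py; python3 tq.py
```

```text
t 28.675 r 0.1113 bow -1.5 pos [ 0.4944 -0.0039  0.2274] yaw 87.2 F [1.3 1.5 5.3] T [ 0.187 -0.276  0.426] 0.0123 61.47198153252248 q6 -0.16
Tz [0.426 0.349 0.478 0.411] 0.416
```

Slope is about 0.0027 N m/deg; now about +0.14 over free. A little more to reach roughly +0.19.

>>> {"op": "send_rows", "data": {"moves": [{"grip": 0, "linear": [0, 0, 0.02], "turn": [0, 0, 4]}, {"grip": 0, "linear": [0, 0, 0.01], "turn": [0, 0, 3]}, {"grip": 0, "linear": [0, 0, 0], "turn": [0, 0, 0]}, {"grip": 0, "linear": [0, 0, 0], "turn": [0, 0, 0]}]}}

```text
clock: 29.38
position: [0.4946, -0.0039, 0.2273]
tcp_rot: [2.401, 2.022, 0.004]
wrist_force: [2.2, 1.3, 6.0]
width: 0.0122
grip_force: 61.5
```

```bash
sed -i 's/range(4)/range(10)/' tq.py; python3 st.py; python3 tq.py
```

```text
t 29.375 r 0.1111 bow -1.5 pos [ 0.4946 -0.0039  0.2273] yaw 80.2 F [2.2 1.3 6. ] T [ 0.121 -0.32   0.402] 0.0122 61.511261471605394 q6 -0.04
Tz [0.402 0.452 0.407 0.467 0.388 0.424 0.39  0.44  0.42  0.486] 0.427
```

>>> {"op": "send_rows", "data": {"moves": [{"grip": 0, "linear": [0, 0, 0.02], "turn": [0, 0, 4]}, {"grip": 0, "linear": [0, 0, 0.01], "turn": [0, 0, 4]}, {"grip": 0, "linear": [0, 0, 0], "turn": [0, 0, 0]}, {"grip": 0, "linear": [0, 0, 0], "turn": [0, 0, 0]}]}}

```text
clock: 30.38
position: [0.4948, -0.004, 0.2271]
tcp_rot: [2.536, 1.849, 0.005]
wrist_force: [2.8, 1.1, 5.9]
width: 0.0125
grip_force: 61.6
```

```bash
python3 st.py; python3 tq.py
```

```text
t 30.375 r 0.1109 bow -1.5 pos [ 0.4948 -0.004   0.2271] yaw 72.2 F [2.8 1.1 5.9] T [ 0.194 -0.452  0.466] 0.0125 61.55542635853635 q6 0.1
Tz [0.466 0.439 0.449 0.457 0.465 0.501 0.46  0.411 0.446 0.43 ] 0.453
```

Paused torque is 0.453, about +0.19 over free turning and within the firm band. Stopping, releasing and backing off.

>>> {"op": "send_rows", "data": {"moves": [{"grip": 50, "linear": [0, 0, 0], "turn": [0, 0, 0]}, {"grip": 100, "linear": [0, 0, 0], "turn": [0, 0, 0]}, {"grip": 100, "linear": [0, 0, 0], "turn": [0, 0, 0]}, {"grip": 100, "linear": [0, 0, -2], "turn": [0, 0, 0]}, {"grip": 100, "linear": [0, 0, -4], "turn": [0, 0, 0]}]}}

```text
clock: 31.5
position: [0.492, -0.0037, 0.2838]
tcp_rot: [-2.536, -1.847, 0.007]
wrist_force: [0.2, -0.3, -0.4]
width: 0.0855
grip_force: 0.0
```

>>> {"op": "send_rows", "data": {"moves": [{"grip": 100, "linear": [0, 0, -4], "turn": [0, 0, 0]}, {"grip": 100, "linear": [0, 0, 0], "turn": [0, 0, 0]}, {"grip": 100, "linear": [0, 0, 0], "turn": [0, 0, 0]}, {"grip": 100, "linear": [0, 0, 0], "turn": [0, 0, 0]}, {"grip": 100, "linear": [0, 0, 0], "turn": [0, 0, 0]}]}}

```text
clock: 32.12
position: [0.493, -0.0038, 0.3244]
tcp_rot: [-2.537, -1.849, 0.003]
wrist_force: [1.5, -0.1, 0.3]
width: 0.0854
grip_force: 0.0
```

```bash
python3 st.py; python3 - <<'E'
from h import *
d=snap('wrist');d['fish']=True
hsv=cv2.cvtColor(d['img'],cv2.COLOR_RGB2HSV);n,l,st,c=cv2.connectedComponentsWithStats((hsv[...,2]<60).astype(np.uint8))
for i in range(1,n):
    if st[i,4]>400:
        ys,xs=np.nonzero(l==i);P=np.array([onz(d,u,v,.229)[:2] for u,v in zip(xs,ys)]);print(st[i],cv2.minAreaRect(P.astype(np.float32)))
E
```

```text
t 32.125 r 0.1126 bow -1.4 pos [ 0.493  -0.0038  0.3244] yaw 72.2 F [ 1.5 -0.1  0.3] T [ 0.016 -0.052 -0.009] 0.0854 0.0 q6 0.1
[ 234   69   72   34 1872] ((0.5167942643165588, 0.08812861144542694), (0.019349299371242523, 0.047196757048368454), 78.0128173828125)
[ 256  156   64  131 3649] ((0.4965071380138397, -0.006909392774105072), (0.09834092110395432, 0.047488436102867126), 77.04222869873047)
[   0  197   84  126 5590] ((0.2265409231185913, 0.025684628635644913), (0.16987358033657074, 0.0923638790845871), 3.7912285327911377)
[    0   219   560   201 47480] ((0.4439404010772705, -0.18138420581817627), (0.37113213539123535, 0.9767004251480103), 71.9070053100586)
```

```bash
python3 -c "
from h import *
print(manip.finish_job())"
```

```text
the job is handed in; nothing more can be done
None
```

I've handed the job in, and no verdict came back. The lid is on the seal, the bow is in its catch and the T-handle is released; paused torque reached about 0.19 N m over free turning, inside the firm range (I couldn't measure the clamping force itself).

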